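Fetch the paint tube from behind the bottles

TASK

The paint tube lies in the tray behind two tall bottles that are in the way. First stand both bottles upright on the brown sketch pad and only then take the tube and lay it down inside its low-rimmed wooden rest, lengthwise; with the tube in the rest, put the bottles back upright in the middle of their own coasters in the tray, the round bottle on the round coaster and the square bottle on the square one. Do not knock a bottle over, and let go of everything.

Things in the scene. Friction and masses are not known exactly. Their poses are not given: they have to be found in the camera images.
- round_bottle_centre (a point): Centre of the tall round clear drinking bottle with a yellow cap: 65 mm diameter, 205 mm high, 0.3 kg, loose. The point lies on its axis 102.5 mm above its underside; z points up. The body narrows above 150 mm; the cap is 31 mm in diameter from about 168 to 189 mm above the underside (a 20 mm wide spout above it) and is good to grasp from above. At the start it stands on the round coaster.
- square_bottle_centre (a point): Centre of the tall square pale green bottle with a white screw cap: 64 x 64 mm, 175 mm high, 0.38 kg, loose. The point lies on its axis 87.5 mm above its underside; z points up. The cap is 31 mm in diameter from 156 to 175 mm above the underside and can be grasped from above. At the start it stands on the square coaster.
- tube_centre (a point): Centre of the lying paint tube: 36 mm wide (x), 105 mm long (y, the dark cap at +y), 23 mm high (z), 45 g, loose. The point lies half-way up, 11.5 mm above its underside. At the start it lies in the tray just behind both bottles, along the tray's y; grasp it across its width at its middle.
- round_coaster: Round cork coaster, 90 mm diameter, 4 mm thick, fixed on the tray floor. Origin at the centre of its underside.
- square_coaster: Square cork coaster, 90 x 90 mm, 4 mm thick, fixed on the tray floor, its sides along the tray's. Origin at the centre of its underside.
- tray: Low grey-painted wooden tray, 210 mm (x) by 240 mm (y), fixed. Floor 5 mm thick, rim 13 mm high and 7 mm wide. Origin at the centre of its underside. The coasters lie side by side in its front half, at x = -45 mm, y = +55 and -55 mm in the tray's frame (either way round); the tube lies behind them; a clip (35 mm high) and an eraser lie loose along its back rim.
- sketch_pad: Brown kraft-paper sketch pad lying flat, 170 mm (x) by 190 mm (y), 9 mm thick, fixed: the side area, with room for the two bottles side by side along y. Origin at the centre of its underside.
- tube_rest: Pale wooden rest for one tube, fixed: base 72 mm (x) by 147 mm (y), floor 6 mm thick, rim 14 mm high (8 mm above the floor) round an inner space of 60 mm (x) by 135 mm (y); the long sides of the rim have a 67 mm gap at mid-length for the fingers. Origin at the centre of its underside; the tube lies along its y, cap either way.
Things that resemble listed ones, but are neither listed nor needed, are in the scene too. Leave any purple look-alike of the part that bears square_bottle_centre alone.

How it is judged:
By the outcome, as a careful person would: the job done as asked, in the order asked, and still so for the second after the job is handed in, with the robot touching nothing.
It also fails if it takes over 112 s, if anything falls off the work surface, if the arm or the gripper's body presses on something with over 40 N, if the wrist force passes 120 N, or if a joint passes its speed limit or range.

ROBOT

A 6-joint arm with a two-finger parallel gripper is mounted at the origin on a cart in front of the work surface, level with it; the furniture and walls round the work are solid. World frame = base frame: x ahead of the robot, y to its left, z up, the work surface at z = 0. Lengths are in m, angles in rad, forces in N, time in s.
With the tool pointing down it reaches from about 0.35 to 0.975 m from the base axis. Payload 4.9 kg.
Tool frame: the origin (TCP) lies midway between the tips of the shut fingers; the grasp point (between the pads) lies behind it (manip.grasp_offset is the y of the grasp point in the tool frame, in m); y points along the fingers, z is the direction in which the jaws open and shut, and the axes are right-handed (so a half turn about y gives the same grasp; the last joint's range is limited). The gripper opens to 85 mm and grips with 20 to 120 N. Pads are 22 mm wide; open, the fingers measure 114 mm over their backs; the gripper's body (76 mm by 85 mm) begins 54 mm behind the grasp point. The pads swing forward as they close: fully open they stand 13 mm farther back than shut.
Start: joints at [1.121, 0.053, 1.613, -0, 1.476, -0.119], TCP at [0.203, 0.591, 0.193] pointing down, gripper open.
Joint ranges: [-3.01, 3.01], [-1.01, 2.22], [0.06, 2.58], [-1.02, 4.17], [0.09, 2.62], [-3.14, 3.14]. Speed limits (rad/s): [2.57, 2.57, 3.14, 3.14, 3.14, 3.14].

INTERFACE

Orientations are given as a unit quaternion [w, x, y, z].
In Python, from plant import manip gives the robot as it stands. The module is installed in compiled form; this text tells all that it offers.
- The arm moves only by the shell command python3 -m jog 'ROWS'. ROWS is a JSON object of lists of equal length, an entry for each row: "offset": the shift along the world's x, y, z in units of 50 mm (1.0 is 50 mm), a list of three; "angular": the turn, a rotation vector about the world's x, y, z in units of 6 degrees (1.0 is 6 degrees), a list of three; "jaw": the finger opening in mm, from 0 to 85.4. In form: {"offset": [[tx, ty, tz], ...], "angular": [[ax, ay, az], ...], "jaw": [jaw, ...]}. A call has 1 to 12 rows; each row shifts and turns the commanded pose from where the row before left it; what a row does not reach is not made up. A row lasts 1/10 s, in which the tool goes at most 50 mm and 8.59 degrees, less where a joint would pass 70% of its speed; a pose out of reach is approached as far as the arm can. A call is refused whole if a number of a shift passes 1 or a number of a turn 1, either way. A call with a gripper value outside its range is refused whole. The fingers move at their own pace and stop on an object; the grip force is fixed at half the most. Time passes only in rows, so rows that do not move let the fingers close. It gives the time, the measured TCP pose, the force and the opening at its end, in the units of the state.
- manip.state(): the state, without advancing time (a new reading comes with each control period).
- manip.grab_frame(name): name is "side" or "top" or "wrist"; returns the picture (420x560x3 uint8, blue, green, red); there is no depth.
- manip.camera_model(name): a dict with "fx", "fy", "cx", "cy" (pixels), "k1" (the pictures are not rectified: a ray, as slopes to the right and down, at radius r is drawn at 1 + k1 r^2 times it, then the intrinsics apply), "rvec" (rotation vector, rad) and "tvec" (3), from world to camera coordinates, as OpenCV has them; the wrist camera has in their place "mount" (4x4, takes a point from camera to tool coordinates, whose origin is the TCP and whose axes are the tool frame's). Camera axes: x right, y down, z forward; pixel columns grow to the right and rows downward; lengths in m; the calibration is good to about 2 mm. A picture is of the moment at which its call begins: read the wrist's pose just before it. camera_model takes no time and is no camera call.
- manip.job_done(): hands the job in, once; it reports no verdict.
The state is a dict: "time": time; "joint_pos": joint angles; "joint_vel": joint speeds; "joint_efforts": joint torques, N m; "tool_pos": TCP position; "tool_rot": TCP orientation; "contact_force": force on the tool from outside, world axes, zero at the start; "ft_torque": the same for the moment, N m; "gripper_width": opening from 0.0 (shut) to 1.0 (fully open).
Only numpy, scipy, OpenCV 4.12 (cv2) and the standard library are available. Lean on these libraries where they do the work, as an engineer would, in place of code of your own. Each camera call takes 0.05 s, during which the arm holds its last target.

## Working session

There is one attempt and no reset: what is moved stays moved. The work goes in short steps, Python scripts to look and compute and a shell command to move; the robot and the scene stay as the last step left them, time stands still between calls to the robot, and variables do not carry over. Pictures are saved under pics/ and viewed, and the job is handed in when it is done.

```bash
mkdir -p pics
python3 - <<'E'
from plant import manip
import cv2
print(manip.state()); print(manip.grasp_offset)
for n in("side","top","wrist"):
    cv2.imwrite(f"pics/{n}0.png",manip.grab_frame(n)); print(n,manip.camera_model(n))
E
```

```text
{'time': 0.0, 'joint_pos': array([ 1.12098328e+00,  5.33922067e-02,  1.61428455e+00, -3.83063284e-06,
        1.47601224e+00, -1.18993806e-01]), 'joint_vel': array([-0.00073045, -0.00036702, -0.00124422, -0.00142493,  0.00098559,
        0.00012987]), 'joint_efforts': array([ 2.21002258e-03, -3.93668354e+01, -3.70181465e+01, -3.21413415e-05,
        6.87009029e-03,  2.86960915e-05]), 'tool_pos': array([0.20270088, 0.59047458, 0.19194684]), 'tool_rot': array([-0.69674334,  0.69816688, -0.11663611,  0.11622278]), 'contact_force': array([ 0.17972367,  0.58298527, -0.47560815]), 'ft_torque': array([-0.01431564,  0.03428879,  0.01389447]), 'gripper_width': 0.999301421548053}
-0.0187
side {'fx': 430.2639682504304, 'fy': 430.2639682504304, 'cx': 282.23310966414726, 'cy': 213.19131039788607, 'k1': 0.01590071088013985, 'rvec': array([-0.04224671, -2.86772668,  1.25665657]), 'tvec': array([ 0.55684718, -0.14394503,  1.31661604])}
top {'fx': 388.91227155774504, 'fy': 388.91227155774504, 'cx': 276.0177404920053, 'cy': 206.33526335390945, 'k1': -0.11055533310600599, 'rvec': array([ 2.16883186, -2.14220571,  0.1553316 ]), 'tvec': array([0.28036601, 0.55521786, 0.87326221])}
wrist {'fx': 326.33439718710275, 'fy': 326.33439718710275, 'cx': 285.46346755137193, 'cy': 211.3170421679252, 'k1': -0.03309110915302022, 'mount': array([[-4.03486567e-04,  9.51390876e-01,  3.07985776e-01,
        -7.97571303e-02],
       [ 4.96485766e-04, -3.07985572e-01,  9.51390898e-01,
        -1.79505495e-01],
       [ 9.99999795e-01,  5.36784001e-04, -3.48083987e-04,
         6.15278215e-04],
       [ 0.00000000e+00,  0.00000000e+00,  0.00000000e+00,
         1.00000000e+00]])}
```

View pics/side0.png

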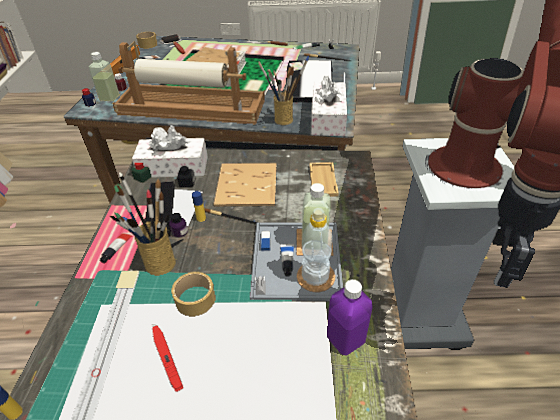

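View pics/top0.png

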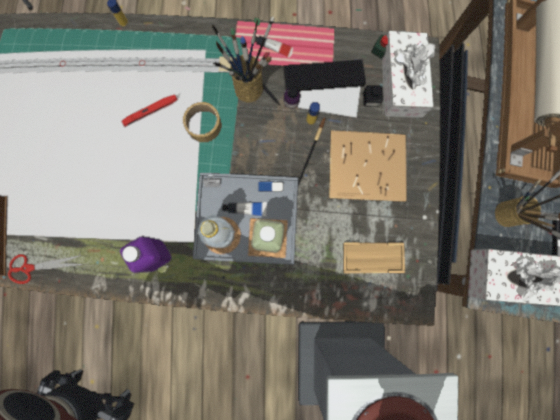

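View pics/wrist0.png

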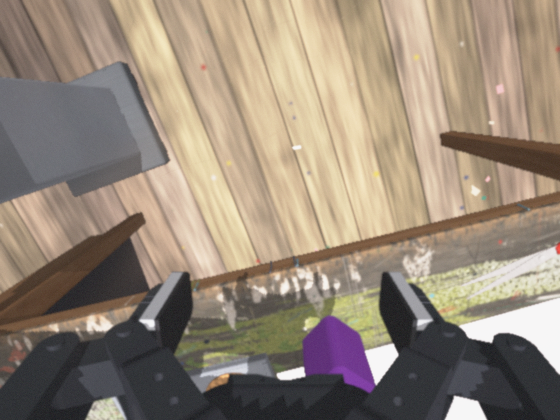

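```bash
cat > h.py <<'E'
import numpy as np,cv2
from plant import manip
from scipy.spatial.transform import Rotation as R
def pose(n,st=None):
    m=manip.camera_model(n)
    if n=="wrist":
        st=st or manip.state(); q=np.array(st["tool_rot"]); T=np.eye(4)
        T[:3,:3]=R.from_quat([q[1],q[2],q[3],q[0]]).as_matrix(); T[:3,3]=st["tool_pos"]
        C=T@np.array(m["mount"]); return m,C[:3,:3],C[:3,3]
    Rm=cv2.Rodrigues(np.array(m["rvec"]))[0]; return m,Rm.T,-Rm.T@np.array(m["tvec"])
def ray(n,uv,st=None):
    m,C,o=pose(n,st); K=np.array([[m["fx"],0,m["cx"]],[0,m["fy"],m["cy"]],[0,0,1]])
    p=cv2.undistortPoints(np.array([[uv]],float),K,np.array([m["k1"],0,0,0,0]))[0,0]
    return o,C@np.array([p[0],p[1],1])
def atz(n,uv,z,st=None):
    o,d=ray(n,uv,st); return o+d*(z-o[2])/d[2]
def proj(n,P,st=None):
    m,C,o=pose(n,st); K=np.array([[m["fx"],0,m["cx"]],[0,m["fy"],m["cy"]],[0,0,1]])
    Rm=C.T
    return cv2.projectPoints(np.atleast_2d(np.array(P,float)),cv2.Rodrigues(Rm)[0],-Rm@o,K,np.array([m["k1"],0,0,0,0]))[0][:,0]
def tri(rays):
    A=np.zeros((3,3));b=np.zeros(3)
    for o,d in rays:
        d=d/np.linalg.norm(d);M=np.eye(3)-np.outer(d,d);A+=M;b+=M@o
    p=np.linalg.solve(A,b)
    return p,[np.linalg.norm((np.eye(3)-np.outer(d,d)/(d@d))@(p-o)) for o,d in rays]
def crop(f,x0,y0,w,h,s,out):
    im=cv2.imread(f)[y0:y0+h,x0:x0+w]; cv2.imwrite(out,cv2.resize(im,None,fx=s,fy=s,interpolation=cv2.INTER_CUBIC))
E
python3 - <<'E'
from h import *
crop("pics/top0.png",185,120,230,160,3.4,"pics/tc.png")
crop("pics/side0.png",200,140,160,170,3.5,"pics/sc.png")
E
```

```text
(no output)
```

View pics/tc.png

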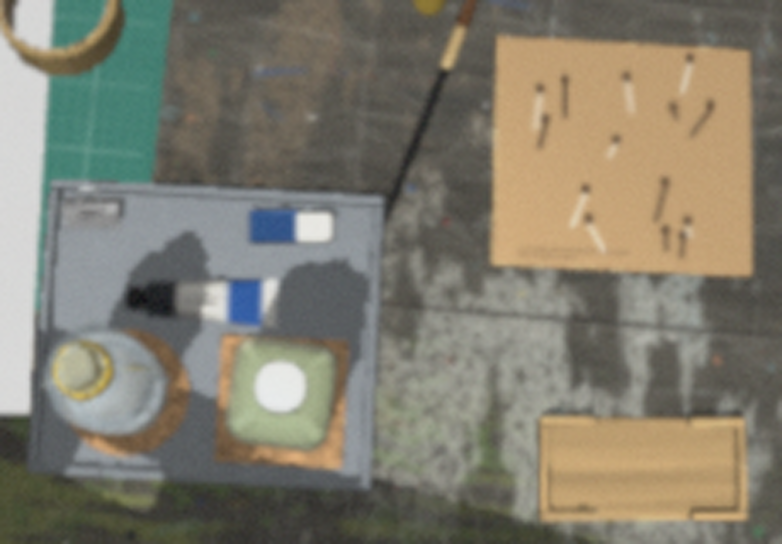

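View pics/sc.png

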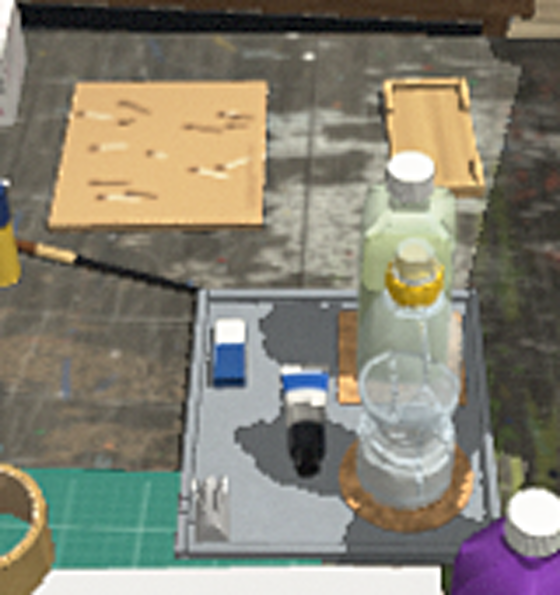

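Run:
```python
from h import *
np.set_printoptions(precision=4,suppress=True)
t=lambda x,y:((x+.5)/3.4-.5+185,(y+.5)/3.4-.5+120)
s=lambda x,y:((x+.5)/3.5-.5+200,(y+.5)/3.5-.5+140)
T=lambda p:ray("top",t(*p)); S=lambda p:ray("side",s(*p))
for k,a,b in [("white cap",(280,387),(411,163)),("spout",(78,365),(416,246)),("yellowcap",(84,370),(415,283)),
  ("pad1",(497,36),(49,227)),("pad2",(751,48),(75,83)),("pad3",(752,275),(268,83)),("pad4",(491,264),(263,226)),
  ("rest1",(540,417),(395,190)),("rest2",(747,417),(384,80)),("rest3",(747,519),(467,80)),("rest4",(540,521),(485,188)),
  ("tray1",(52,183),(177,556)),("tray2",(385,196),(203,290)),("tray3",(370,488),(475,290)),("tray4",(32,473),(500,550)),
  ("tubecap",(127,300),(307,475)),("tubecrimp",(276,302),(304,370))]:
    print(k,*tri([T(a),S(b)]))
for k,q,z in [("pad",[(497,36),(751,48),(752,275),(491,264)],.009),("rest",[(540,417),(747,417),(747,519),(540,521)],.014),("tray",[(52,183),(385,196),(370,488),(32,473)],.013),("sqc",[(222,335),(350,340),(344,469),(215,460)],.009)]:
    P=np.array([atz("top",t(*p),z) for p in q]); print(k,P.mean(0)[:2],[np.degrees(np.arctan2(*(P[(i+1)%4]-P[i])[1::-1])) for i in range(4)],[np.linalg.norm(P[(i+1)%4]-P[i]) for i in range(4)])
for k,q,z in [("pad",[(49,227),(75,83),(268,83),(263,226)],.009),("rest",[(395,190),(384,80),(467,80),(485,188)],.014),("tray",[(177,556),(203,290),(475,290),(500,550)],.013)]:
    P=np.array([atz("side",s(*p),z) for p in q]); print("side",k,P.mean(0)[:2],[np.degrees(np.arctan2(*(P[(i+1)%4]-P[i])[1::-1])) for i in range(4)],[np.linalg.norm(P[(i+1)%4]-P[i]) for i in range(4)])
print("tube",atz("top",t(127,300),.0165),atz("top",t(276,302),.0165),atz("top",t(246,280),.0165),atz("top",t(246,325),.0165))
```

```text
white cap [0.4798 0.305  0.1862] [np.float64(0.001600276348210023), np.float64(0.0016002763482100837)]
spout [0.4876 0.4156 0.2152] [np.float64(0.0007739037898453163), np.float64(0.0007739037898452412)]
yellowcap [0.4872 0.4168 0.187 ] [np.float64(0.000871324076003911), np.float64(0.000871324076004001)]
pad1 [0.7505 0.152  0.0063] [np.float64(0.0007964156664818245), np.float64(0.0007964156664817487)]
pad2 [ 0.7454 -0.0379  0.0088] [np.float64(0.0008531719632048978), np.float64(0.0008531719632047088)]
pad3 [ 0.5746 -0.0319  0.0074] [np.float64(0.0003910142486781387), np.float64(0.00039101424867804237)]
pad4 [0.5803 0.1581 0.0065] [np.float64(0.0006471765439898165), np.float64(0.000647176543989793)]
rest1 [0.4722 0.1247 0.0115] [np.float64(0.0016427717246781616), np.float64(0.0016427717246782045)]
rest2 [ 0.4722 -0.023   0.0135] [np.float64(0.0007035827603317458), np.float64(0.0007035827603317116)]
rest3 [ 0.3999 -0.0218  0.0119] [np.float64(6.610089289211962e-05), np.float64(6.610089289208554e-05)]
rest4 [0.3996 0.1252 0.0114] [np.float64(0.0014956116236935768), np.float64(0.001495611
[... 1996 characters left out ...]
.float64(0.16998462471816297)]
side rest [0.4373 0.0535] [np.float64(-90.4404451802818), np.float64(177.1870821490774), np.float64(89.50069729692324), np.float64(-0.5960795764639929)] [np.float64(0.14981396864281252), np.float64(0.07262010767665598), np.float64(0.14700457282780652), np.float64(0.07240711575658013)]
side tray [0.53   0.3601] [np.float64(-92.65291513158735), np.float64(177.61648861235082), np.float64(87.43084322562207), np.float64(-0.7227300457498503)] [np.float64(0.24286606443569267), np.float64(0.20402462577009045), np.float64(0.23693823710331333), np.float64(0.2044847632009507)]
tube [0.549  0.4161 0.0165] [0.5489 0.3113 0.0165] [0.5643 0.3327 0.0165] [0.5324 0.3321 0.0165]
```

```bash
cat >> h.py <<'E'
def tf():
    st=manip.state(); q=st["tool_rot"]; M=R.from_quat([q[1],q[2],q[3],q[0]]).as_matrix()
    return st,M
def go(target,yaw=-1.9):
    """delta to target pos (m) and jaw along world x rotated by yaw deg, pointing down; in units"""
    st,M=tf(); z=M[:,2]
    s=np.sign(z[0]) or 1
    c,sn=np.cos(np.radians(yaw)),np.sin(np.radians(yaw))
    Z=s*np.array([c,sn,0]);Y=np.array([0,0,-1.]);X=np.cross(Y,Z)
    D=np.stack([X,Y,Z],1)@M.T
    print("t",round(st["time"],2),"pos",np.round(st["tool_pos"],4),"F",np.round(st["contact_force"],1),"w_mm",round(st["gripper_width"]*85.4,1),"j6",round(st["joint_pos"][5],2))
    print("offset units",np.round((np.array(target)-st["tool_pos"])/.05,2),"turn units",np.round(R.from_matrix(D).as_rotvec(degrees=True)/6,2))
    print("jaw axis",np.round(z,3))
E
python3 -c "
from h import *
go([.48,.305,.26])"
```

```text
t 0.15 pos [0.2028 0.5906 0.1922] F [-0.2  0.2 -0.9] w_mm 85.7 j6 -0.12
offset units [ 5.54 -5.71  1.36] turn units [ 1.000e-02 -1.000e-02 -1.216e+01]
jaw axis [ 0.325  0.946 -0.002]
```

```bash
python3 -m jog '{"offset": [[0,0,0.5],[0,0,0.5],[0,0,0.5],[0.2,-0.2,0.2],[0.5,-0.5,0],[0.6,-0.6,0],[0.7,-0.7,0],[0.7,-0.7,0],[0.7,-0.7,0],[0.6,-0.6,0],[0.6,-0.6,0],[0.4,-0.4,0]], "angular": [[0,0,-1],[0,0,-1],[0,0,-1],[0,0,-1],[0,0,-1],[0,0,-1],[0,0,-1],[0,0,-1],[0,0,-1],[0,0,-1],[0,0,-1],[0,0,-1]], "jaw": [75,75,70,70,70,70,70,70,70,70,70,70]}'
python3 -c "
from h import *
go([.48,.305,.26])"
```

```text
time: 1.35
tool_pos: [0.4545, 0.3388, 0.2778]
tool_rot: [-0.494, 0.494, -0.506, 0.506]
contact_force: [0.7, -0.7, -0.3]
gripper_width: 0.819
t 1.35 pos [0.4545 0.3388 0.2778] F [ 0.7 -0.7 -0.3] w_mm 70.0 j6 0.53
offset units [ 0.51 -0.68 -0.36] turn units [ 0.01 -0.   -0.1 ]
jaw axis [ 1.    -0.023 -0.   ]
```

```bash
python3 -m jog '{"offset": [[0.25,-0.35,-0.1],[0.26,-0.33,-0.1],[0,0,0]], "angular": [[0,0,-0.1],[0,0,0],[0,0,0]], "jaw": [65,60,60]}'
python3 - <<'E'
from h import *
go([.48,.305,.165])
st=manip.state(); cv2.imwrite("pics/w1.png",manip.grab_frame("wrist"))
for P in [(.4798,.305,.184),(.48,.305,.009),(.4876,.4156,.2145)]: print(proj("wrist",P,st))
E
```

```text
time: 1.65
tool_pos: [0.4791, 0.3051, 0.2667]
tool_rot: [0.492, -0.493, 0.508, -0.507]
contact_force: [-0.5, 0.5, 0.2]
gripper_width: 0.703
t 1.65 pos [0.4791 0.3051 0.2667] F [-0.5  0.5  0.2] w_mm 60.1 j6 0.47
offset units [ 0.02 -0.   -2.03] turn units [ 0.01 -0.02 -0.03]
jaw axis [ 1.    -0.03  -0.002]
[[287.13470189 205.35344422]]
[[286.84642794 167.490148  ]]
[[294.4492218   56.22060173]]
```

View pics/w1.png

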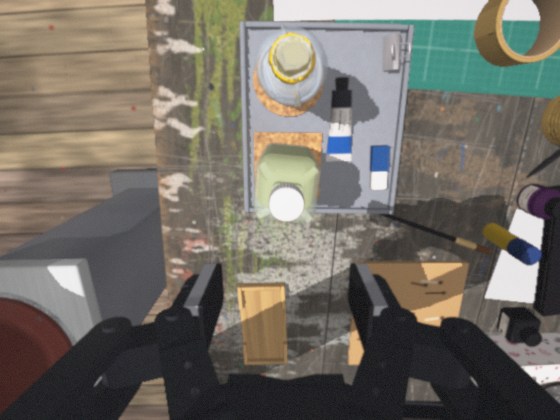

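```bash
python3 -m jog '{"offset": [[0,0,-0.4],[0,0,-0.4],[0,0,-0.4],[0,0,-0.3],[0,0,-0.2],[0.02,0,-0.2],[0,0,-0.1],[0,0,0]], "angular": [[0,0,0],[0,0,0],[0,0,0],[0,0,0],[0,0,0],[0,0,0],[0,0,0],[0,0,0]], "jaw": [60,60,60,60,60,60,60,60]}'
python3 -m jog '{"offset": [[0,0,0],[0,0,0],[0,0,0],[0,0,0],[0,0,0],[0,0,0]], "angular": [[0,0,0],[0,0,0],[0,0,0],[0,0,0],[0,0,0],[0,0,0]], "jaw": [40,20,10,10,10,10]}'
python3 - <<'E'
from h import *
st=manip.state(); cv2.imwrite("pics/w2.png",manip.grab_frame("wrist"))
cv2.imwrite("pics/s2.png",manip.grab_frame("side"))
crop("pics/s2.png",200,80,260,240,2.4,"pics/s2c.png")
E
```

```text
time: 2.5
tool_pos: [0.4793, 0.3071, 0.1677]
tool_rot: [0.493, -0.493, 0.507, -0.507]
contact_force: [-0.1, -0.3, -0.5]
gripper_width: 0.703
time: 3.1
tool_pos: [0.4795, 0.3071, 0.1683]
tool_rot: [-0.493, 0.493, -0.507, 0.507]
contact_force: [-0.0, 0.2, 0.0]
gripper_width: 0.115
```

View pics/s2c.png

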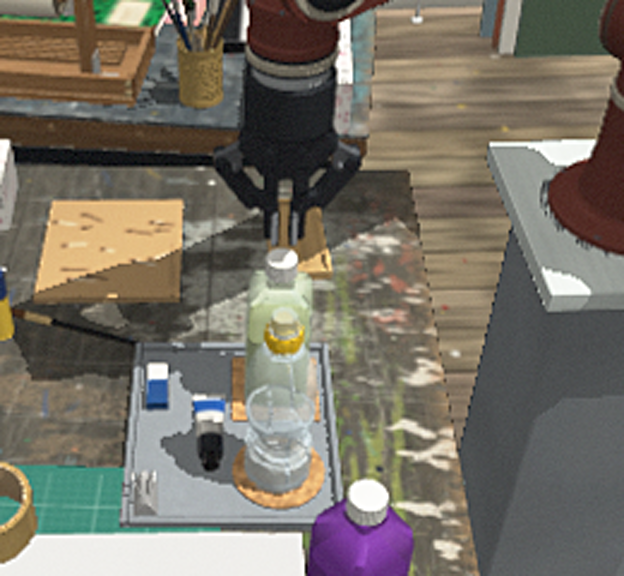

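View pics/w2.png

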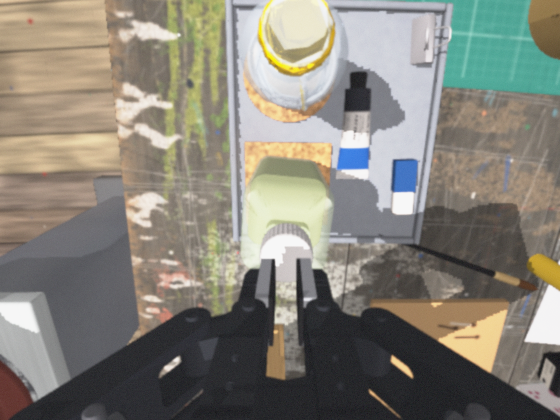

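Run:
```python
from h import *
st=manip.state()
P=st["tool_pos"]
for n in ("side","top"): print(n,proj(n,P), proj(n,[.48,.305,.184]))
print(proj("wrist",P,st),proj("wrist",[.48,.305,.184],st),proj("wrist",[.4876,.4156,.2145],st))
cv2.imwrite("pics/t2.png",manip.grab_frame("top")); crop("pics/t2.png",185,120,230,160,3.4,"pics/t2c.png")
m,C,o=pose("wrist",st); print(o,C)
print(tri([ray("side",(317.6,189)),ray("wrist",(287,262),st)]))
```

```text
side [[317.7037503 193.0592239]] [[317.65161669 187.07788258]]
top [[266.17139245 233.40108919]] [[267.13667253 232.61829215]]
[[286.50034287 245.56014549]] [[287.61168143 260.61353346]] [[301.48461485  23.38417759]]
[0.48093282 0.38677231 0.34772649] [[ 9.99644275e-01 -2.54772521e-02 -7.88877954e-03]
 [-2.66684349e-02 -9.51029254e-01 -3.07948296e-01]
 [ 3.43216249e-04  3.08049133e-01 -9.51370387e-01]]
(array([0.47939579, 0.29880317, 0.17332158]), [np.float64(0.00016222789484396578), np.float64(0.00016222789484401858)])
```

View pics/t2c.png

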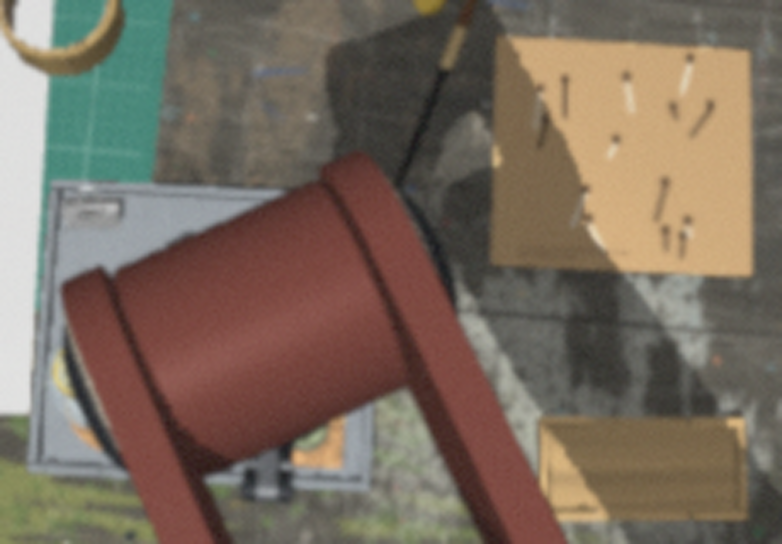

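Run:
```python
from h import *
st,M=tf()
for y in (0,-.01,-.0187,-.025,-.03,-.04):
    P=st["tool_pos"]+M@np.array([0,y,0]); print(y,P,proj("wrist",P,st),proj("side",P))
print(st["joint_pos"], M)
print(tri([ray("side",(317.4,180)),ray("wrist",(287,262),st)]))
crop("pics/s2.png",280,140,80,80,8,"pics/s2d.png")
crop("pics/w2.png",220,200,130,120,6,"pics/w2d.png")
```

```text
0 [0.4794809  0.307084   0.16817454] [[286.50028089 245.56017886]] [[317.70631236 193.06735385]]
-0.01 [0.47948159 0.30708437 0.17817454] [[286.55929505 252.71542522]] [[317.86448954 189.6640213 ]]
-0.0187 [0.4794822  0.30708468 0.18687454] [[286.6157292  259.56059424]] [[318.00397683 186.66404735]]
-0.025 [0.47948263 0.30708491 0.19317454] [[286.6599553 264.9268697]] [[318.10609315 184.4685449 ]]
-0.03 [0.47948298 0.30708509 0.19817454] [[286.69728872 269.45809509]] [[318.18781039 182.71206624]]
-0.04 [0.47948367 0.30708546 0.20817454] [[286.77863091 279.33484614]] [[318.35305902 179.16131684]]
[ 4.38947903e-01 -6.25413814e-02  1.76981897e+00 -3.46684594e-06
  1.43439339e+00  4.66051778e-01] [[-2.71000842e-02 -6.94379195e-05  9.99632723e-01]
 [-9.99632725e-01 -3.63951689e-05 -2.71000867e-02]
 [ 3.82635754e-05 -9.99999997e-01 -6.84261045e-05]]
(array([0.48137279, 0.31983789, 0.21568999]), [np.float64(0.0015154584910034206), np.float64(0.0015154584910033965)])
```

View pics/s2d.png

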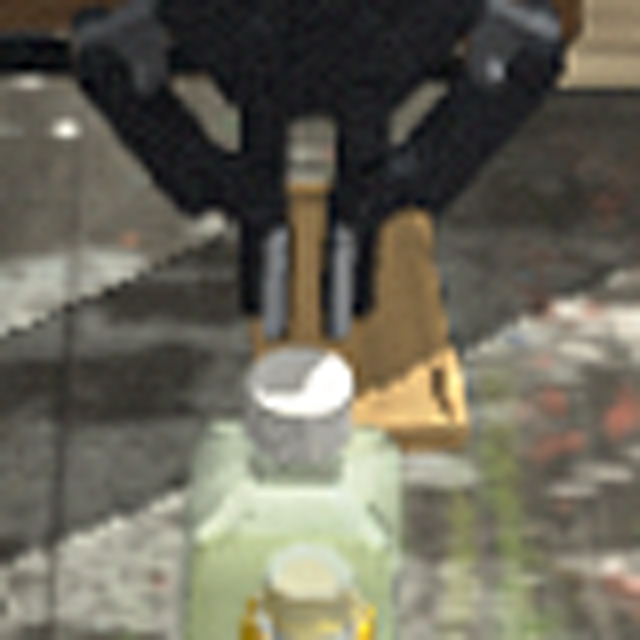

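View pics/w2d.png

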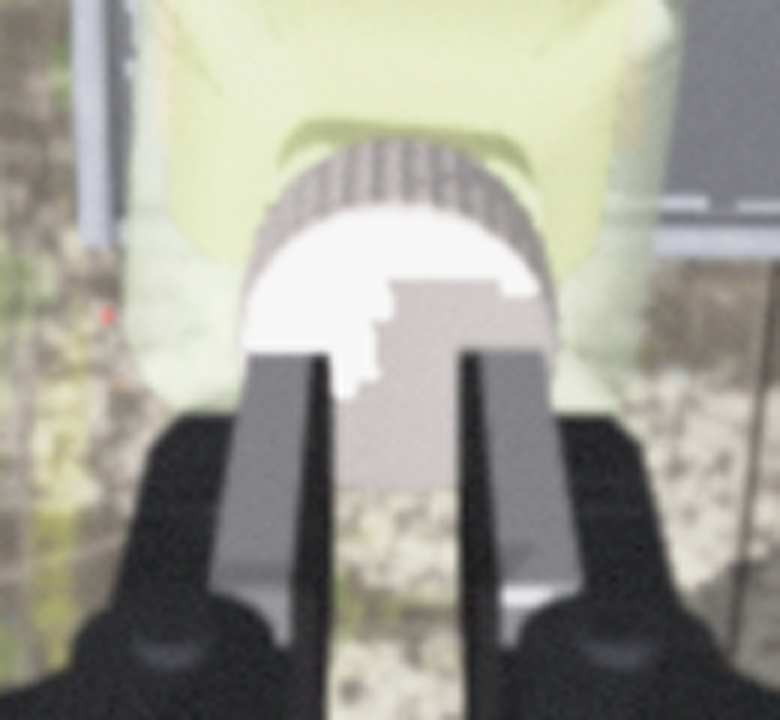

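Run:
```python
from h import *
st,M=tf()
for n,uv in (("side",(314,182)),("side",(323,182)),("wrist",(273,258.8)),("wrist",(297,258.8))):
    o,d=ray(n,uv,st)
    for yy in (.307,.318): print(n,uv,yy,o+d*(yy-o[1])/d[1])
```

```text
side (314, 182) 0.307 [0.48884997 0.307      0.20046932]
side (314, 182) 0.318 [0.4899355  0.318      0.20926673]
side (323, 182) 0.307 [0.46885255 0.307      0.19973094]
side (323, 182) 0.318 [0.47023252 0.318      0.20853922]
wrist (273, 258.8) 0.307 [0.47200695 0.307      0.18537005]
wrist (273, 258.8) 0.318 [0.47323855 0.318      0.20775347]
wrist (297, 258.8) 0.307 [0.4851615  0.307      0.18608602]
wrist (297, 258.8) 0.318 [0.48457897 0.318      0.2083707 ]
```

The fingers shut on nothing: both views put the tips at z≈0.208, about 40 mm above the reported TCP. I'll open and go lower, checking by camera.

```bash
python3 -m jog '{"offset": [[0,0,0],[0,0,0],[0,0,0],[0,-0.04,-0.2],[0,0,-0.2],[0,0,-0.2],[0,0,0]], "angular": [[0,0,0],[0,0,0],[0,0,0],[0,0,0],[0,0,0],[0,0,0],[0,0,0]], "jaw": [60,60,60,60,60,60,60]}'
python3 - <<'E'
from h import *
go([.48,.305,.127])
cv2.imwrite("pics/w3.png",manip.grab_frame("wrist"))
cv2.imwrite("pics/s3.png",manip.grab_frame("side"))
a=cv2.resize(cv2.imread("pics/s3.png")[110:230,260:380],(400,400),interpolation=2)
b=cv2.resize(cv2.imread("pics/w3.png")[160:360,185:385],(400,400),interpolation=2)
cv2.imwrite("pics/c3.png",np.hstack([a,b]))
E
```

```text
time: 3.95
tool_pos: [0.4779, 0.3043, 0.1352]
tool_rot: [0.492, -0.495, 0.507, -0.506]
contact_force: [-0.1, 0.1, -0.9]
gripper_width: 0.699
t 3.95 pos [0.4779 0.3043 0.1352] F [-0.1  0.1 -0.9] w_mm 59.7 j6 0.46
offset units [ 0.04  0.01 -0.16] turn units [ 0.02 -0.04 -0.06]
jaw axis [ 1.    -0.027 -0.004]
```

View pics/c3.png

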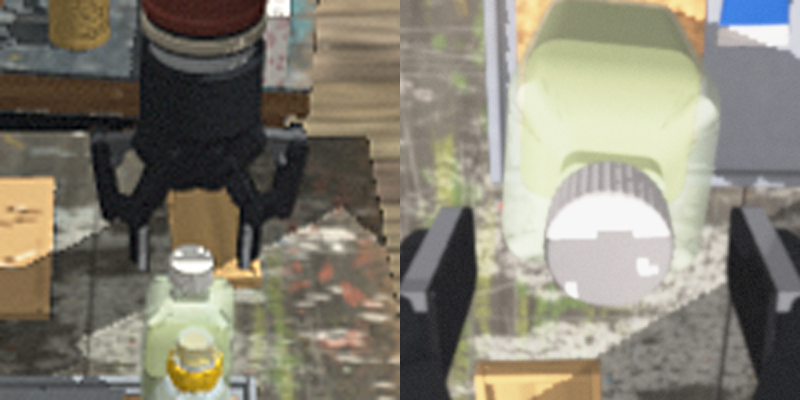

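```bash
python3 -m jog '{"offset": [[0.03,0,-0.1],[0,0,-0.1],[0,0,0],[0,0,0],[0,0,0],[0,0,0],[0,0,0],[0,0,0],[0,0,0]], "angular": [[0,0,-0.05],[0,0,0],[0,0,0],[0,0,0],[0,0,0],[0,0,0],[0,0,0],[0,0,0],[0,0,0]], "jaw": [60,60,60,40,30,20,20,20,20]}'
python3 - <<'E'
from h import *
go([.48,.305,.127])
cv2.imwrite("pics/w4.png",manip.grab_frame("wrist"))
cv2.imwrite("pics/s4.png",manip.grab_frame("side"))
a=cv2.resize(cv2.imread("pics/s4.png")[110:230,260:380],(400,400),interpolation=2)
b=cv2.resize(cv2.imread("pics/w4.png")[160:360,185:385],(400,400),interpolation=2)
cv2.imwrite("pics/c4.png",np.hstack([a,b]))
E
```

```text
time: 4.95
tool_pos: [0.4812, 0.3053, 0.1287]
tool_rot: [-0.492, 0.492, -0.508, 0.508]
contact_force: [-1.4, -0.3, 3.4]
gripper_width: 0.336
t 4.95 pos [0.4812 0.3053 0.1287] F [-1.4 -0.3  3.4] w_mm 28.7 j6 0.47
offset units [-0.02 -0.01 -0.03] turn units [-0.    0.   -0.01]
jaw axis [ 0.999 -0.032  0.   ]
```

View pics/c4.png

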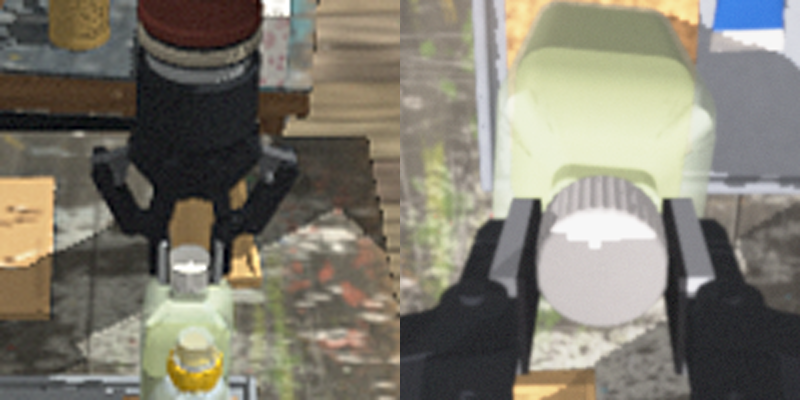

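```bash
python3 -m jog '{"offset": [[0,0,0.05],[0,0,0.1],[0,0,0.15],[0,0,0.2],[0,0,0.2],[0,0,0.2],[0,0,0.2],[0,0,0.1],[0,0,0]], "angular": [[0,0,0],[0,0,0],[0,0,0],[0,0,0],[0,0,0],[0,0,0],[0,0,0],[0,0,0],[0,0,0]], "jaw": [20,20,20,20,20,20,20,20,20]}'
python3 - <<'E'
from h import *
go([.66,.015,.18])
cv2.imwrite("pics/w5.png",manip.grab_frame("wrist"))
cv2.imwrite("pics/s5.png",manip.grab_frame("side"))
a=cv2.resize(cv2.imread("pics/s5.png")[110:270,240:400],(400,400),interpolation=2)
b=cv2.resize(cv2.imread("pics/w5.png")[100:360,155:415],(400,400),interpolation=2)
cv2.imwrite("pics/c5.png",np.hstack([a,b]))
E
```

```text
time: 5.95
tool_pos: [0.4817, 0.3054, 0.1897]
tool_rot: [-0.493, 0.491, -0.508, 0.508]
contact_force: [0.8, 0.7, -4.5]
gripper_width: 0.337
t 5.95 pos [0.4817 0.3054 0.1897] F [ 0.8  0.7 -4.5] w_mm 28.7 j6 0.47
offset units [ 3.57 -5.81 -0.19] turn units [-0.01  0.02 -0.01]
jaw axis [ 0.999 -0.032  0.002]
```

View pics/c5.png

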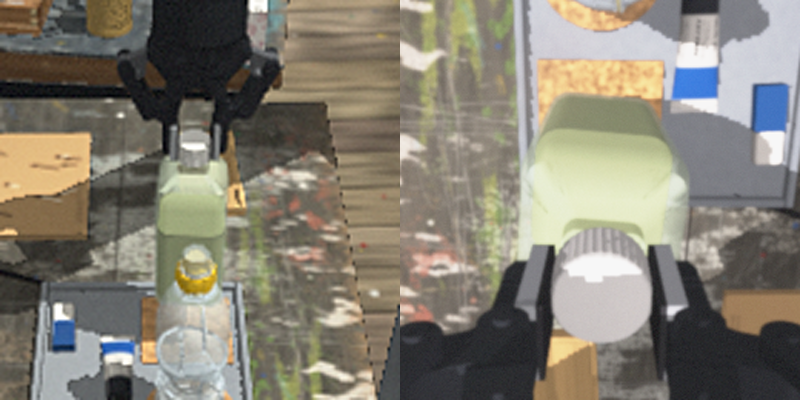

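```bash
python3 -m jog '{"offset": [[0.06,-0.1,0],[0.12,-0.2,0],[0.2,-0.32,0],[0.28,-0.46,0],[0.34,-0.56,0],[0.38,-0.6,0],[0.38,-0.6,0],[0.38,-0.6,0],[0.38,-0.6,0],[0.34,-0.56,0],[0.28,-0.46,0],[0.2,-0.32,0]], "angular": [[0,0,0],[0,0,0],[0,0,0],[0,0,0],[0,0,0],[0,0,0],[0,0,0],[0,0,0],[0,0,0],[0,0,0],[0,0,0],[0,0,0]], "jaw": [20,20,20,20,20,20,20,20,20,20,20,20]}'
python3 -m jog '{"offset": [[0.13,-0.23,0],[0.08,-0.13,0],[0.02,-0.05,0],[0,0,0]], "angular": [[0,0,0],[0,0,0],[0,0,0],[0,0,0]], "jaw": [20,20,20,20]}'
python3 - <<'E'
from h import *
go([.661,.015,.131])
E
```

```text
time: 7.25
tool_pos: [0.6486, 0.0332, 0.1875]
tool_rot: [0.491, -0.492, 0.509, -0.509]
contact_force: [1.0, 0.2, -5.0]
gripper_width: 0.339
time: 7.65
tool_pos: [0.6593, 0.016, 0.1882]
tool_rot: [0.492, -0.492, 0.508, -0.508]
contact_force: [-0.2, 0.7, -4.4]
gripper_width: 0.336
t 7.65 pos [0.6593 0.016  0.1882] F [-0.2  0.7 -4.4] w_mm 28.7 j6 -0.06
offset units [ 0.03 -0.02 -1.14] turn units [-0.   -0.   -0.01]
jaw axis [ 0.999 -0.032 -0.   ]
```

```bash
python3 -m jog '{"offset": [[0,0,-0.15],[0,0,-0.25],[0,0,-0.25],[0,0,-0.15],[0,0,-0.1],[0,0,-0.1],[0,0,-0.06],[0,0,-0.04],[0,0,0]], "angular": [[0,0,0],[0,0,0],[0,0,0],[0,0,0],[0,0,0],[0,0,0],[0,0,0],[0,0,0],[0,0,0]], "jaw": [20,20,20,20,20,20,20,20,20]}'
python3 - <<'E'
from h import *
go([.661,.015,.129])
cv2.imwrite("pics/s6.png",manip.grab_frame("side"))
crop("pics/s6.png",150,80,200,140,4,"pics/s6c.png")
E
```

```text
time: 8.55
tool_pos: [0.6595, 0.0155, 0.1332]
tool_rot: [0.492, -0.492, 0.508, -0.508]
contact_force: [-0.3, 0.4, -4.2]
gripper_width: 0.339
t 8.55 pos [0.6595 0.0155 0.1332] F [-0.3  0.4 -4.2] w_mm 29.0 j6 -0.06
offset units [ 0.03 -0.01 -0.08] turn units [ 0.   -0.   -0.01]
jaw axis [ 0.999 -0.032 -0.   ]
```

View pics/s6c.png

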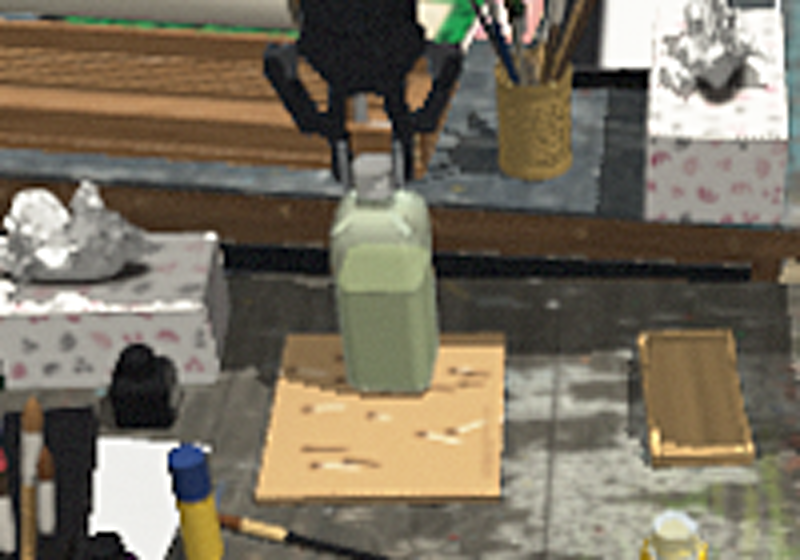

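```bash
python3 -m jog '{"offset": [[0,0,-0.04],[0,0,-0.03],[0,0,0]], "angular": [[0,0,0],[0,0,0],[0,0,0]], "jaw": [20,20,20]}'
python3 -m jog '{"offset": [[0,0,-0.02],[0,0,-0.01],[0,0,0]], "angular": [[0,0,0],[0,0,0],[0,0,0]], "jaw": [20,20,20]}'
```

```text
time: 8.9
tool_pos: [0.6593, 0.0156, 0.1294]
tool_rot: [0.492, -0.492, 0.508, -0.508]
contact_force: [-0.4, 0.4, -4.7]
gripper_width: 0.342
time: 9.2
tool_pos: [0.6597, 0.0156, 0.1288]
tool_rot: [-0.492, 0.492, -0.508, 0.508]
contact_force: [-0.7, 1.0, -1.5]
gripper_width: 0.337
```

```bash
python3 -m jog '{"offset": [[0,0,0],[0,0,0],[0,0,0],[0,0,0],[0,0,0.1],[0,0,0.3],[0,0,0.4],[0,0,0.4],[0,0,0.2],[0,0,0]], "angular": [[0,0,0],[0,0,0],[0,0,0],[0,0,0],[0,0,0],[0,0,0],[0,0,0],[0,0,0],[0,0,0],[0,0,0]], "jaw": [40,60,60,60,60,60,60,60,60,60]}'
python3 - <<'E'
from h import *
go([.487,.416,.21])
st=manip.state();cv2.imwrite("pics/w7.png",manip.grab_frame("wrist"))
cv2.imwrite("pics/s7.png",manip.grab_frame("side"))
crop("pics/s7.png",150,80,200,220,2.6,"pics/s7c.png")
E
```

```text
time: 10.2
tool_pos: [0.661, 0.0155, 0.2017]
tool_rot: [-0.493, 0.491, -0.507, 0.509]
contact_force: [-0.6, -1.0, 0.2]
gripper_width: 0.7
t 10.2 pos [0.661  0.0155 0.2017] F [-0.6 -1.   0.2] w_mm 59.8 j6 -0.06
offset units [-3.48  8.01  0.17] turn units [ 0.    0.05 -0.01]
jaw axis [ 0.999 -0.032  0.005]
```

View pics/s7c.png

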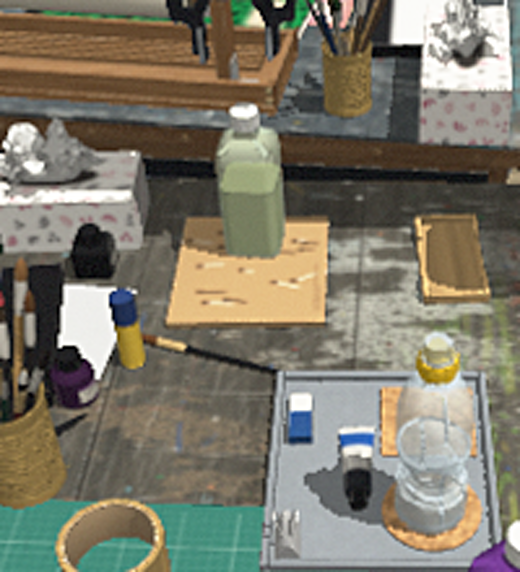

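View pics/w7.png

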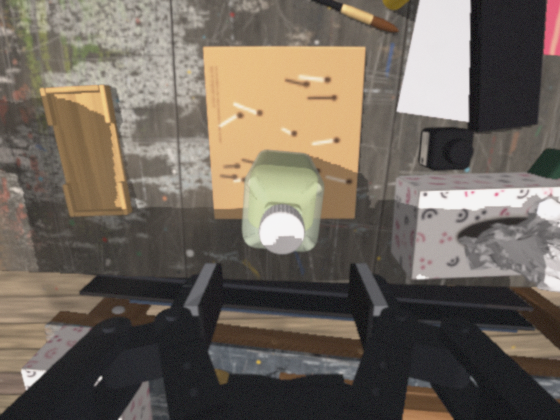

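```bash
python3 -m jog '{"offset": [[-0.1,0.2,0.1],[-0.2,0.5,0.1],[-0.3,0.7,0],[-0.35,0.8,0],[-0.35,0.8,0],[-0.35,0.8,0],[-0.35,0.8,0],[-0.35,0.8,0],[-0.35,0.8,0],[-0.35,0.8,0],[-0.3,0.7,0],[-0.13,0.31,0]], "angular": [[0,0,0],[0,0,0],[0,0,0],[0,0,0],[0,0,0],[0,0,0],[0,0,0],[0,0,0],[0,0,0],[0,0,0],[0,0,0],[0,0,0]], "jaw": [60,60,60,60,60,60,60,60,60,60,60,60]}'
python3 -m jog '{"offset": [[0,0,0],[0,0,0]], "angular": [[0,0,0],[0,0,0]], "jaw": [60,60]}'
python3 - <<'E'
from h import *
go([.487,.416,.131])
st=manip.state();cv2.imwrite("pics/w8.png",manip.grab_frame("wrist"))
print(proj("wrist",[[.487,.416,.2145],[.487,.416,.198]],st))
crop("pics/w8.png",185,140,200,200,3,"pics/w8c.png")
E
```

```text
time: 11.5
tool_pos: [0.4826, 0.4188, 0.2071]
tool_rot: [0.492, -0.493, 0.508, -0.507]
contact_force: [0.5, -0.6, 0.0]
gripper_width: 0.702
time: 11.7
tool_pos: [0.4852, 0.4156, 0.2076]
tool_rot: [-0.491, 0.492, -0.508, 0.508]
contact_force: [0.7, -0.5, -0.3]
gripper_width: 0.705
t 11.7 pos [0.4852 0.4156 0.2076] F [ 0.7 -0.5 -0.3] w_mm 60.2 j6 0.62
offset units [ 0.04  0.01 -1.53] turn units [ 0.01 -0.01 -0.01]
jaw axis [ 0.999 -0.032 -0.001]
[[289.54486332 249.68353934]
 [289.23911515 238.5923071 ]]
```

View pics/w8c.png

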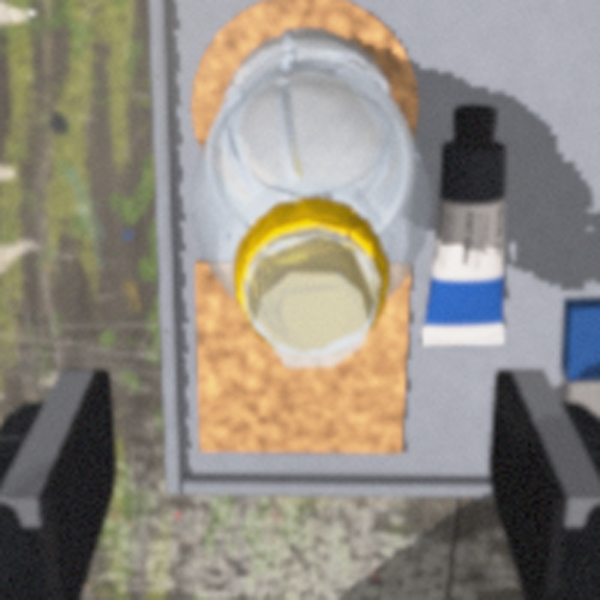

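```bash
python3 -m jog '{"offset": [[0.04,0.03,-0.2],[0,0,-0.3],[0,0,-0.3],[0,0,-0.3],[0,0,-0.2],[0,0,-0.15],[0,0,-0.05],[0,0,0]], "angular": [[0,0,0],[0,0,0],[0,0,0],[0,0,0],[0,0,0],[0,0,0],[0,0,0],[0,0,0]], "jaw": [60,60,60,60,60,60,60,60]}'
python3 - <<'E'
from h import *
go([.487,.4175,.131])
cv2.imwrite("pics/w9.png",manip.grab_frame("wrist"))
cv2.imwrite("pics/s9.png",manip.grab_frame("side"))
a=cv2.resize(cv2.imread("pics/s9.png")[130:270,250:390],(400,400),interpolation=2)
b=cv2.resize(cv2.imread("pics/w9.png")[160:360,185:385],(400,400),interpolation=2)
cv2.imwrite("pics/c9.png",np.hstack([a,b]))
E
```

```text
time: 12.55
tool_pos: [0.4874, 0.4176, 0.133]
tool_rot: [0.492, -0.492, 0.508, -0.508]
contact_force: [0.0, 0.1, -0.0]
gripper_width: 0.702
t 12.55 pos [0.4874 0.4176 0.133 ] F [ 0.   0.1 -0. ] w_mm 60.0 j6 0.62
offset units [-0.01 -0.   -0.04] turn units [ 0.   -0.   -0.01]
jaw axis [ 0.999 -0.032 -0.   ]
```

View pics/c9.png

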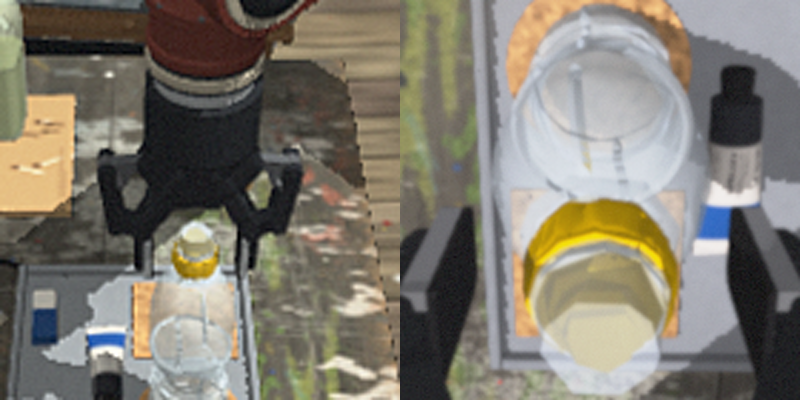

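```bash
python3 -m jog '{"offset": [[0,0,0.04],[0,0,0],[0,0,0],[0,0,0],[0,0,0],[0,0,0]], "angular": [[0,0,0],[0,0,0],[0,0,0],[0,0,0],[0,0,0],[0,0,0]], "jaw": [40,30,20,20,20,20]}'
python3 -m jog '{"offset": [[0,0,0.05],[0,0,0.1],[0,0,0.15],[0,0,0.2],[0,0,0.2],[0,0,0.2],[0,0,0.2],[0,0,0.1],[0,0,0]], "angular": [[0,0,0],[0,0,0],[0,0,0],[0,0,0],[0,0,0],[0,0,0],[0,0,0],[0,0,0],[0,0,0]], "jaw": [20,20,20,20,20,20,20,20,20]}'
python3 - <<'E'
from h import *
go([.664,.109,.19])
cv2.imwrite("pics/w10.png",manip.grab_frame("wrist"))
cv2.imwrite("pics/s10.png",manip.grab_frame("side"))
a=cv2.resize(cv2.imread("pics/s10.png")[110:310,200:400],(400,400),interpolation=2)
b=cv2.resize(cv2.imread("pics/w10.png")[100:360,155:415],(400,400),interpolation=2)
cv2.imwrite("pics/c10.png",np.hstack([a,b]))
E
```

```text
time: 13.25
tool_pos: [0.4881, 0.4181, 0.1367]
tool_rot: [-0.493, 0.491, -0.508, 0.508]
contact_force: [-0.5, 0.4, 4.8]
gripper_width: 0.338
time: 14.15
tool_pos: [0.4881, 0.418, 0.1968]
tool_rot: [-0.493, 0.491, -0.508, 0.508]
contact_force: [-0.1, -0.6, -3.4]
gripper_width: 0.337
t 14.15 pos [0.4881 0.418  0.1968] F [-0.1 -0.6 -3.4] w_mm 28.8 j6 0.62
offset units [ 3.52 -6.18 -0.14] turn units [-0.01  0.02 -0.01]
jaw axis [ 0.999 -0.032  0.002]
```

View pics/c10.png

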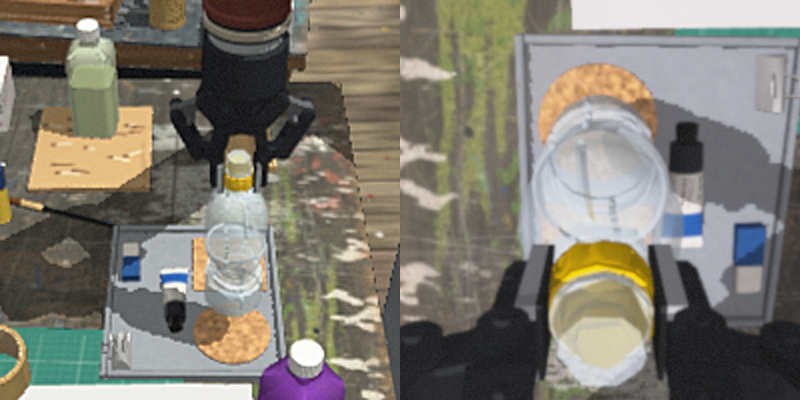

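```bash
python3 -m jog '{"offset": [[0.06,-0.1,0],[0.12,-0.22,0],[0.2,-0.36,0],[0.28,-0.5,0],[0.34,-0.58,0],[0.36,-0.62,0],[0.36,-0.62,0],[0.36,-0.62,0],[0.36,-0.62,0],[0.34,-0.6,0],[0.28,-0.5,0],[0.2,-0.36,0]], "angular": [[0,0,0],[0,0,0],[0,0,0],[0,0,0],[0,0,0],[0,0,0],[0,0,0],[0,0,0],[0,0,0],[0,0,0],[0,0,0],[0,0,0]], "jaw": [20,20,20,20,20,20,20,20,20,20,20,20]}'
python3 -m jog '{"offset": [[0.14,-0.24,0],[0.1,-0.15,0],[0.04,-0.07,0],[0,0,0],[0,0,0]], "angular": [[0,0,0],[0,0,0],[0,0,0],[0,0,0],[0,0,0]], "jaw": [20,20,20,20,20]}'
python3 - <<'E'
from h import *
go([.664,.109,.137])
E
```

```text
time: 15.45
tool_pos: [0.6511, 0.1296, 0.1947]
tool_rot: [-0.491, 0.492, -0.509, 0.509]
contact_force: [-0.6, 0.7, -2.8]
gripper_width: 0.335
time: 15.95
tool_pos: [0.6641, 0.1105, 0.1952]
tool_rot: [0.492, -0.492, 0.508, -0.508]
contact_force: [0.4, -0.1, -2.1]
gripper_width: 0.339
t 15.95 pos [0.6641 0.1105 0.1952] F [ 0.4 -0.1 -2.1] w_mm 29.0 j6 0.09
offset units [-0.   -0.03 -1.16] turn units [-0.   -0.   -0.02]
jaw axis [ 1.    -0.031 -0.   ]
```

```bash
python3 -m jog '{"offset": [[0,0,-0.15],[0,0,-0.25],[0,0,-0.25],[0,0,-0.15],[0,0,-0.1],[0,0,-0.1],[0,0,-0.08],[0,0,-0.05],[0,0,0]], "angular": [[0,0,0],[0,0,0],[0,0,0],[0,0,0],[0,0,0],[0,0,0],[0,0,0],[0,0,0],[0,0,0]], "jaw": [20,20,20,20,20,20,20,20,20]}'
python3 -m jog '{"offset": [[0,0,-0.02],[0,0,-0.02],[0,0,0]], "angular": [[0,0,0],[0,0,0],[0,0,0]], "jaw": [20,20,20]}'
```

```text
time: 16.85
tool_pos: [0.6644, 0.1096, 0.1385]
tool_rot: [0.492, -0.492, 0.508, -0.508]
contact_force: [0.3, -0.4, -2.7]
gripper_width: 0.335
time: 17.15
tool_pos: [0.6645, 0.1096, 0.1368]
tool_rot: [-0.492, 0.492, -0.508, 0.508]
contact_force: [0.6, -0.3, -3.4]
gripper_width: 0.337
```

```bash
python3 -m jog '{"offset": [[0,0,-0.02],[0,0,-0.01],[0,0,0]], "angular": [[0,0,0],[0,0,0],[0,0,0]], "jaw": [20,20,20]}'
```

```text
time: 17.45
tool_pos: [0.665, 0.1097, 0.1367]
tool_rot: [-0.492, 0.491, -0.508, 0.508]
contact_force: [-2.2, -0.6, 4.1]
gripper_width: 0.337
```

```bash
python3 -m jog '{"offset": [[0,0,0],[0,0,0],[0,0,0],[0,0,0],[0,0,0.1],[0,0,0.3],[0,0,0.4],[0,0,0.4],[0,0,0.4],[0,0,0.1],[0,0,0]], "angular": [[0,0,0],[0,0,0],[0,0,0],[0,0,0],[0,0,0],[0,0,0],[0,0,0],[0,0,0],[0,0,0],[0,0,0],[0,0,0]], "jaw": [40,60,60,60,60,60,60,60,60,60,60]}'
python3 -m jog '{"offset": [[-0.1,0.2,0],[-0.15,0.4,0],[-0.25,0.6,0],[-0.3,0.7,0],[-0.3,0.7,0],[-0.3,0.7,0],[-0.3,0.7,-0.2],[-0.3,0.6,-0.4],[-0.2,0.4,-0.4],[-0.1,0.1,-0.4],[0,0,-0.3],[0,0,0]], "angular": [[0,0,0],[0,0,0],[0,0,0],[0,0,0],[0,0,0],[0,0,0],[0,0,0],[0,0,0],[0,0,0],[0,0,0],[0,0,0],[0,0,0]], "jaw": [60,60,60,60,60,60,60,60,60,60,60,60]}'
python3 - <<'E'
from h import *
go([.549,.364,.05])
st=manip.state();cv2.imwrite("pics/w11.png",manip.grab_frame("wrist"))
cv2.imwrite("pics/s11.png",manip.grab_frame("side"));cv2.imwrite("pics/t11.png",manip.grab_frame("top"))
a=cv2.resize(cv2.imread("pics/s11.png")[80:320,150:390],(400,400),interpolation=2)
b=cv2.resize(cv2.imread("pics/t11.png")[120:280,185:415],(400,280),interpolation=2)
cv2.imwrite("pics/c11.png",np.hstack([a,np.vstack([b,np.zeros((120,400,3),np.uint8)])]))
print(proj("wrist",[[.549,.416,.0165],[.549,.311,.0165]],st))
E
```

```text
time: 18.55
tool_pos: [0.6654, 0.1097, 0.2225]
tool_rot: [-0.493, 0.491, -0.507, 0.509]
contact_force: [0.1, -0.2, 0.5]
gripper_width: 0.705
time: 19.75
tool_pos: [0.5469, 0.3636, 0.1307]
tool_rot: [0.489, -0.494, 0.509, -0.507]
contact_force: [-0.9, -0.1, -0.4]
gripper_width: 0.701
t 19.75 pos [0.5469 0.3636 0.1307] F [-0.9 -0.1 -0.4] w_mm 59.9 j6 0.51
offset units [ 0.04  0.01 -1.61] turn units [ 0.03 -0.06 -0.01]
jaw axis [ 0.999 -0.032 -0.006]
[[287.49298604 137.71595132]
 [290.65488271 246.75789102]]
```

View pics/c11.png

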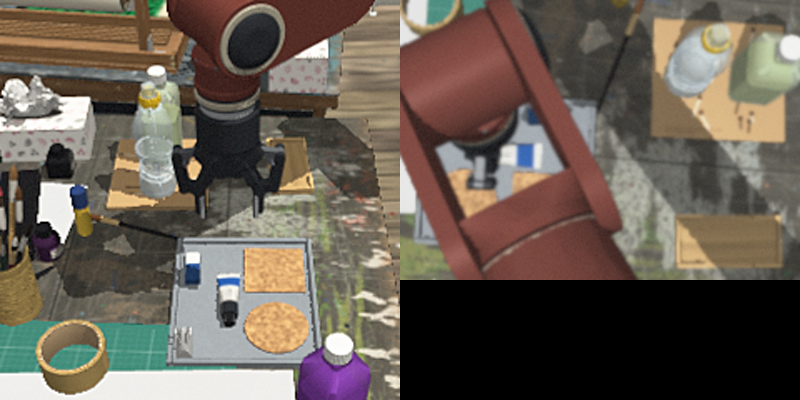

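View pics/w11.png

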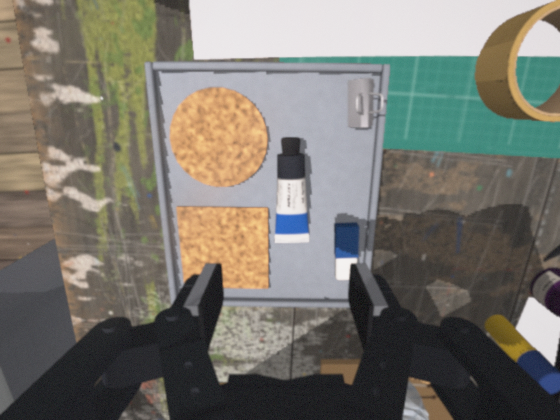

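Run:
```python
from h import *
im=cv2.imread("pics/w11.png"); hsv=cv2.cvtColor(im,cv2.COLOR_BGR2HSV)
st=manip.state(); st={k:np.array(v) for k,v in st.items()}
m=cv2.inRange(hsv,(8,90,120),(22,255,255)); m[:, :160]=0; m[:, 275:]=0; m[300:]=0
m=cv2.morphologyEx(m,cv2.MORPH_CLOSE,np.ones((5,5)))
n,l,s,c=cv2.connectedComponentsWithStats(m)
for i in range(1,n):
    if s[i,4]>1000:
        cn=max(cv2.findContours((l==i).astype(np.uint8),0,1)[0],key=cv2.contourArea)[:,0].astype(float)
        P=np.array([atz("wrist",p,.009,st)[:2] for p in cn]).astype(np.float32)
        r=cv2.minAreaRect(P*1000); e=cv2.minEnclosingCircle(P*1000)
        print(s[i],"rect",r,"circ",e)
for uv in [(290,138),(292,241),(277,215),(308,215)]: print(uv,atz("wrist",uv,.0165,st))
```

```text
[ 170   88   98   98 7513] rect ((489.499755859375, 417.46087646484375), (87.99516296386719, 89.8770751953125), 88.03411102294922) circ ((489.4739074707031, 417.254638671875), 44.98383331298828)
[ 177  207   92   81 6367] rect ((484.6551513671875, 306.5913391113281), (89.59577178955078, 90.28248596191406), 88.0853042602539) circ ((484.7206726074219, 306.8840637207031), 62.500457763671875)
(290, 138) [0.55551005 0.41633702 0.0165    ]
(292, 241) [0.55462838 0.31607302 0.0165    ]
(277, 215) [0.54086356 0.34376339 0.0165    ]
(308, 215) [0.57081101 0.34276747 0.0165    ]
```

```bash
python3 -m jog '{"offset": [[0.1,0,-0.3],[0,0,-0.4],[0,0,-0.4],[0,0,-0.2],[0,0,0],[0,0,0],[0,0,0]], "angular": [[0,0,0],[0,0,0],[0,0,0],[0,0,0],[0,0,0],[0,0,0],[0,0,0]], "jaw": [60,60,60,60,60,60,60]}'
python3 - <<'E'
from h import *
for i in range(3):
    go([.552,.364,.0])
    st=manip.state();cv2.imwrite("pics/w12.png",manip.grab_frame("wrist"))
E
```

```text
time: 20.6
tool_pos: [0.5556, 0.365, 0.0718]
tool_rot: [-0.493, 0.491, -0.508, 0.508]
contact_force: [-0.1, -0.4, -0.1]
gripper_width: 0.705
t 20.6 pos [0.5556 0.365  0.0718] F [-0.1 -0.4 -0.1] w_mm 60.2 j6 0.5
offset units [-0.07 -0.02 -1.44] turn units [-0.01  0.02 -0.01]
jaw axis [ 0.999 -0.032  0.002]
t 20.65 pos [0.5555 0.3651 0.0719] F [ 0.2 -0.3  0.5] w_mm 59.7 j6 0.5
offset units [-0.07 -0.02 -1.44] turn units [-0.01  0.02 -0.01]
jaw axis [ 0.999 -0.032  0.002]
t 20.7 pos [0.5554 0.365  0.0717] F [ 0.5  0.  -0.2] w_mm 59.9 j6 0.5
offset units [-0.07 -0.02 -1.43] turn units [-0.01  0.02 -0.01]
jaw axis [ 0.999 -0.032  0.002]
```

View pics/w12.png

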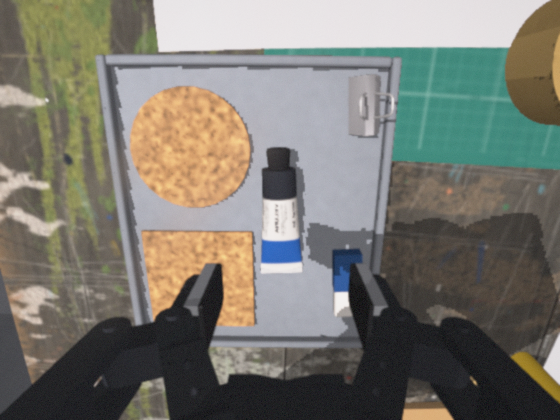

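Run:
```python
from h import *
im=cv2.imread("pics/w12.png"); hsv=cv2.cvtColor(im,cv2.COLOR_BGR2HSV)
st=manip.state()
m=cv2.inRange(hsv,(8,90,120),(22,255,255)); m[:, :125]=0; m[:, 258:]=0; m[335:]=0
m=cv2.morphologyEx(m,cv2.MORPH_CLOSE,np.ones((5,5)))
n,l,s,c=cv2.connectedComponentsWithStats(m)
for i in range(1,n):
    if s[i,4]>1000:
        cn=max(cv2.findContours((l==i).astype(np.uint8),0,1)[0],key=cv2.contourArea)[:,0].astype(float)
        P=np.array([atz("wrist",p,.009,st)[:2] for p in cn]).astype(np.float32)
        print(s[i],"rect",cv2.minAreaRect(P*1000),"circ",cv2.minEnclosingCircle(P*1000))
print("sq c",[atz("wrist",p,.009,st).round(4) for p in [(142,230),(253,231),(254,327),(149,324)]])
for uv in [(278,148),(281,272),(261,240),(301,240),(263,200),(296,200)]: print(uv,atz("wrist",uv,.0165,st))
print("tray",[atz("wrist",p,.013,st).round(4) for p in [(98,58),(400,60),(375,347),(136,345)]])
```

```text
[  131    87   119   120 11272] rect ((485.7201843261719, 416.43524169921875), (86.98101806640625, 87.8428726196289), 87.75037384033203) circ ((485.7561340332031, 416.6114196777344), 44.3022575378418)
[ 142  231  113   95 7241] rect ((481.2340087890625, 307.84564208984375), (88.88584899902344, 88.92825317382812), 87.55857849121094) circ ((481.41107177734375, 308.35845947265625), 61.580322265625)
sq c [array([0.4397, 0.3544, 0.009 ]), array([0.5285, 0.3508, 0.009 ]), array([0.5235, 0.2598, 0.009 ]), array([0.4306, 0.2654, 0.009 ])]
(278, 148) [0.5510436  0.41628156 0.0165    ]
(281, 272) [0.54961642 0.31762012 0.0165    ]
(261, 240) [0.53508025 0.34597497 0.0165    ]
(301, 240) [0.56617243 0.34495635 0.0165    ]
(263, 200) [0.53835279 0.37820798 0.0165    ]
(296, 200) [0.56299375 0.37740502 0.0165    ]
tray [array([0.4316, 0.4806, 0.013 ]), array([0.6354, 0.4723, 0.013 ]), array([0.6308, 0.2375, 0.013 ]), array([0.417 , 0.2463, 0.013 ])]
```

```bash
python3 -m jog '{"offset": [[-0.1,0.02,-0.3],[0,0,-0.4],[0,0,-0.4],[0,0,-0.4],[0,0,-0.3],[0,0,-0.15],[0,0,-0.1],[0,0,0],[0,0,0]], "angular": [[0,0,0],[0,0,0],[0,0,0],[0,0,0],[0,0,0],[0,0,0],[0,0,0],[0,0,0],[0,0,0]], "jaw": [60,60,60,60,60,60,60,60,60]}'
python3 - <<'E'
from h import *
go([.5505,.366,-.039])
cv2.imwrite("pics/w13.png",manip.grab_frame("wrist"))
cv2.imwrite("pics/s13.png",manip.grab_frame("side"))
a=cv2.resize(cv2.imread("pics/s13.png")[180:320,230:370],(400,400),interpolation=2)
b=cv2.resize(cv2.imread("pics/w13.png")[120:380,155:415],(400,400),interpolation=2)
cv2.imwrite("pics/c13.png",np.hstack([a,b]))
E
```

```text
time: 21.65
tool_pos: [0.5502, 0.366, -0.0314]
tool_rot: [-0.492, 0.491, -0.508, 0.508]
contact_force: [-0.2, 0.0, 0.5]
gripper_width: 0.699
t 21.65 pos [ 0.5502  0.366  -0.0314] F [-0.2  0.   0.5] w_mm 59.7 j6 0.51
offset units [ 0.01  0.   -0.15] turn units [-0.01  0.01 -0.01]
jaw axis [ 0.999 -0.032  0.001]
```

View pics/c13.png

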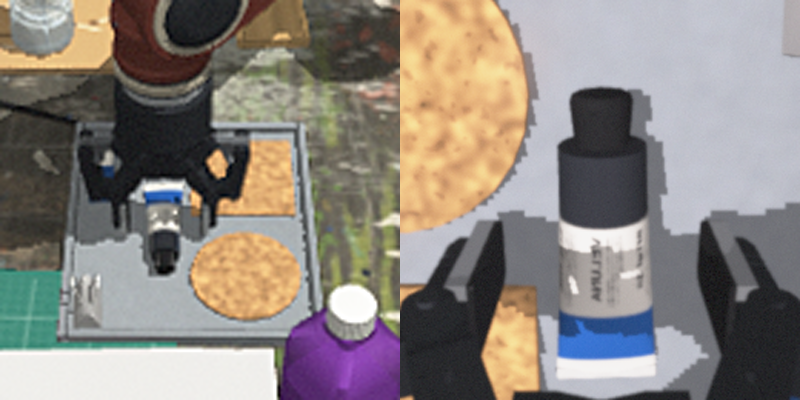

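```bash
python3 -m jog '{"offset": [[0,0,-0.07],[0,0,-0.05],[0,0,0],[0,0,0],[0,0,0],[0,0,0],[0,0,0],[0,0,0]], "angular": [[0,0,0],[0,0,0],[0,0,0],[0,0,0],[0,0,0],[0,0,0],[0,0,0],[0,0,0]], "jaw": [60,60,50,40,30,25,25,25]}'
python3 -m jog '{"offset": [[0,0,0.1],[0,0,0.2],[0,0,0.3],[0,0,0.3],[0,0,0.3],[0,0,0]], "angular": [[0,0,0],[0,0,0],[0,0,0],[0,0,0],[0,0,0],[0,0,0]], "jaw": [25,25,25,25,25,25]}'
python3 - <<'E'
from h import *
go([.436,.0525,-.033+.06],-.8)
cv2.imwrite("pics/w14.png",manip.grab_frame("wrist"))
cv2.imwrite("pics/s14.png",manip.grab_frame("side"))
a=cv2.resize(cv2.imread("pics/s14.png")[160:320,210:370],(400,400),interpolation=2)
b=cv2.resize(cv2.imread("pics/w14.png")[120:380,155:415],(400,400),interpolation=2)
cv2.imwrite("pics/c14.png",np.hstack([a,b]))
E
```

```text
time: 22.55
tool_pos: [0.5516, 0.3676, -0.0332]
tool_rot: [-0.493, 0.49, -0.508, 0.508]
contact_force: [-6.1, -1.7, 18.9]
gripper_width: 0.314
time: 23.15
tool_pos: [0.5519, 0.3668, 0.0257]
tool_rot: [-0.494, 0.49, -0.507, 0.509]
contact_force: [0.7, -0.0, 0.1]
gripper_width: 0.314
t 23.15 pos [0.5519 0.3668 0.0257] F [ 0.7 -0.   0.1] w_mm 26.8 j6 0.51
offset units [-2.32 -6.29  0.03] turn units [-0.03  0.05  0.18]
jaw axis [ 0.999 -0.032  0.005]
```

View pics/c14.png

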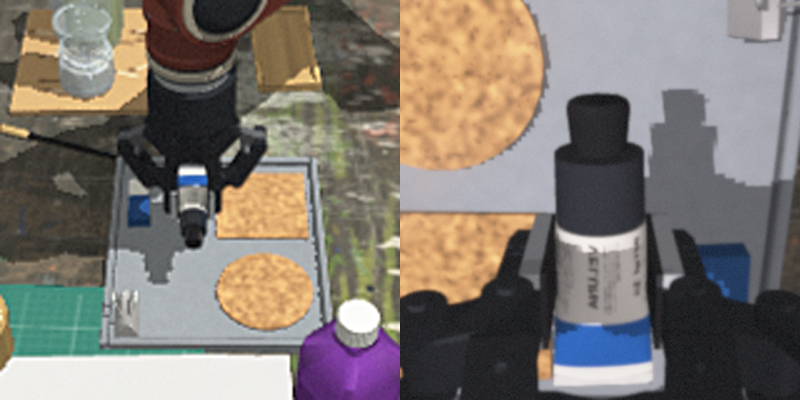

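```bash
python3 -m jog '{"offset": [[-0.05,-0.15,0.1],[-0.1,-0.3,0.1],[-0.2,-0.5,0],[-0.22,-0.62,0],[-0.25,-0.68,0],[-0.25,-0.7,0],[-0.25,-0.7,0],[-0.25,-0.7,0],[-0.25,-0.65,0],[-0.2,-0.55,0],[-0.15,-0.4,0],[-0.1,-0.2,0]], "angular": [[0,0,0],[0,0,0.18],[0,0,0],[0,0,0],[0,0,0],[0,0,0],[0,0,0],[0,0,0],[0,0,0],[0,0,0],[0,0,0],[0,0,0]], "jaw": [25,25,25,25,25,25,25,25,25,25,25,25]}'
python3 -m jog '{"offset": [[-0.05,-0.1,-0.1],[0,-0.04,-0.2],[0,0,0],[0,0,0]], "angular": [[0,0,0],[0,0,0],[0,0,0],[0,0,0]], "jaw": [25,25,25,25]}'
python3 - <<'E'
from h import *
go([.436,.052,-.031],-.8)
st=manip.state()
cv2.imwrite("pics/w15.png",manip.grab_frame("wrist"))
cv2.imwrite("pics/s15.png",manip.grab_frame("side"))
a=cv2.resize(cv2.imread("pics/s15.png")[80:220,240:380],(400,400),interpolation=2)
b=cv2.resize(cv2.imread("pics/w15.png")[120:380,155:415],(400,400),interpolation=2)
cv2.imwrite("pics/c15.png",np.hstack([a,b]))
E
```

```text
time: 24.45
tool_pos: [0.4345, 0.0566, 0.0309]
tool_rot: [0.496, -0.497, 0.504, -0.504]
contact_force: [0.8, 0.5, -0.9]
gripper_width: 0.313
time: 24.85
tool_pos: [0.4331, 0.0517, 0.0159]
tool_rot: [0.496, -0.497, 0.504, -0.503]
contact_force: [0.3, -0.2, 0.2]
gripper_width: 0.314
t 24.85 pos [0.4331 0.0517 0.0159] F [ 0.3 -0.2  0.2] w_mm 26.8 j6 -0.04
offset units [ 0.06  0.01 -0.94] turn units [-0.   -0.02 -0.01]
jaw axis [ 1.    -0.013 -0.002]
```

View pics/c15.png

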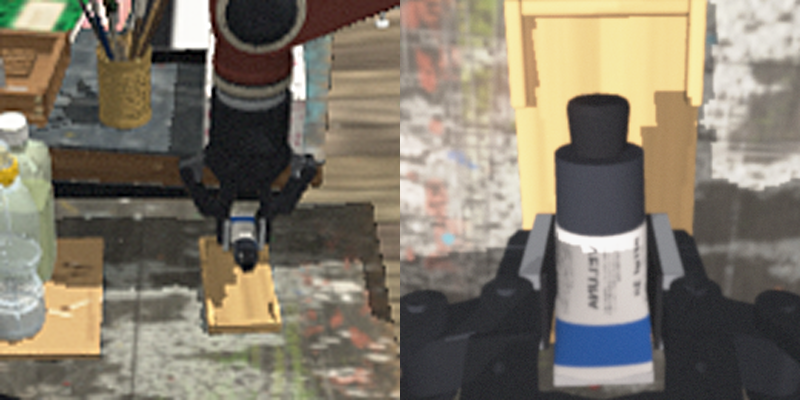

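Run:
```python
from h import *
st=manip.state()
crop("pics/w15.png",200,100,180,150,4,"pics/w15d.png")
for uv in [(223.5,121),(352,121),(235,188),(349,188)]: print(atz("wrist",uv,.014,st))
```

```text
[0.40049674 0.12402027 0.014     ]
[0.46994153 0.12318459 0.014     ]
[0.40455985 0.08673622 0.014     ]
[0.47001693 0.08594464 0.014     ]
```

View pics/w15d.png

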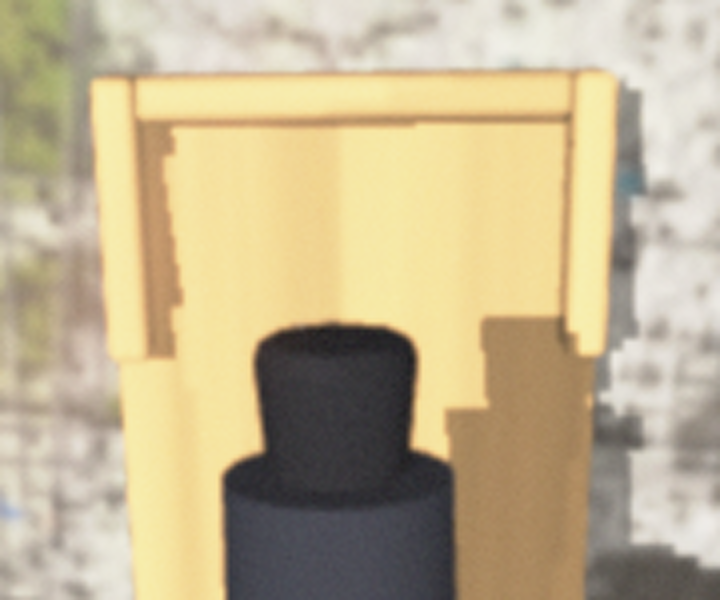

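```bash
python3 -m jog '{"offset": [[0.05,0.01,-0.15],[0,0,-0.25],[0,0,-0.2],[0,0,-0.15],[0,0,-0.08],[0,0,-0.06],[0,0,0],[0,0,0]], "angular": [[0,0,0],[0,0,0],[0,0,0],[0,0,0],[0,0,0],[0,0,0],[0,0,0],[0,0,0]], "jaw": [25,25,25,25,25,25,25,25]}'
python3 -c "
from h import *
go([.4358,.0522,-.031],-.8)"
```

```text
time: 25.75
tool_pos: [0.4363, 0.0515, -0.0275]
tool_rot: [-0.497, 0.496, -0.503, 0.504]
contact_force: [0.5, 0.6, -0.3]
gripper_width: 0.31
t 25.75 pos [ 0.4363  0.0515 -0.0275] F [ 0.5  0.6 -0.3] w_mm 26.5 j6 -0.04
offset units [-0.01  0.01 -0.07] turn units [ 0.    0.01 -0.  ]
jaw axis [ 1.    -0.014  0.001]
```

```bash
python3 -m jog '{"offset": [[0,0,-0.04],[0,0,-0.02],[0,0,0]], "angular": [[0,0,0],[0,0,0],[0,0,0]], "jaw": [25,25,25]}'
python3 -m jog '{"offset": [[0,0,-0.02],[0,0,0]], "angular": [[0,0,0],[0,0,0]], "jaw": [25,25]}'
```

```text
time: 26.05
tool_pos: [0.4359, 0.0516, -0.0308]
tool_rot: [0.497, -0.497, 0.503, -0.503]
contact_force: [-0.7, -0.0, -1.0]
gripper_width: 0.312
time: 26.25
tool_pos: [0.4359, 0.0516, -0.0318]
tool_rot: [0.497, -0.497, 0.503, -0.503]
contact_force: [-0.5, 0.2, 0.4]
gripper_width: 0.311
```

```bash
python3 -m jog '{"offset": [[0,0,-0.015],[0,0,0],[0,0,0],[0,0,0],[0,0,0],[0,0,0],[0,0,0.1],[0,0,0.3],[0,0,0.5],[0,0,0.7],[0,0,0.8],[0,0,0.8]], "angular": [[0,0,0],[0,0,0],[0,0,0],[0,0,0],[0,0,0],[0,0,0],[0,0,0],[0,0,0],[0,0,0],[0,0,0],[0,0,0],[0,0,0]], "jaw": [25,35,45,55,55,55,55,55,55,55,55,60]}'
python3 -m jog '{"offset": [[0,0,0.7],[0,0,0.7],[0,0,0.4],[0,0,0.1],[0,0,0]], "angular": [[0,0,0],[0,0,0],[0,0,0],[0,0,0],[0,0,0]], "jaw": [60,60,60,60,60]}'
python3 - <<'E'
from h import *
go([.6645,.1097,.22],-1.9)
cv2.imwrite("pics/w16.png",manip.grab_frame("wrist"))
cv2.imwrite("pics/s16.png",manip.grab_frame("side"))
a=cv2.resize(cv2.imread("pics/s16.png")[80:220,200:340],(400,400),interpolation=2)
b=cv2.resize(cv2.imread("pics/w16.png")[120:380,155:415],(400,400),interpolation=2)
cv2.imwrite("pics/c16.png",np.hstack([a,b]))
E
```

```text
time: 27.45
tool_pos: [0.4355, 0.0516, 0.1291]
tool_rot: [0.497, -0.497, 0.503, -0.503]
contact_force: [0.6, -1.4, 0.5]
gripper_width: 0.7
time: 27.95
tool_pos: [0.4363, 0.0516, 0.2231]
tool_rot: [-0.497, 0.496, -0.503, 0.504]
contact_force: [0.3, -0.5, -1.2]
gripper_width: 0.705
t 27.95 pos [0.4363 0.0516 0.2231] F [ 0.3 -0.5 -1.2] w_mm 60.2 j6 -0.04
offset units [ 4.56  1.16 -0.06] turn units [ 0.    0.01 -0.19]
jaw axis [ 1.    -0.013  0.002]
```

View pics/c16.png

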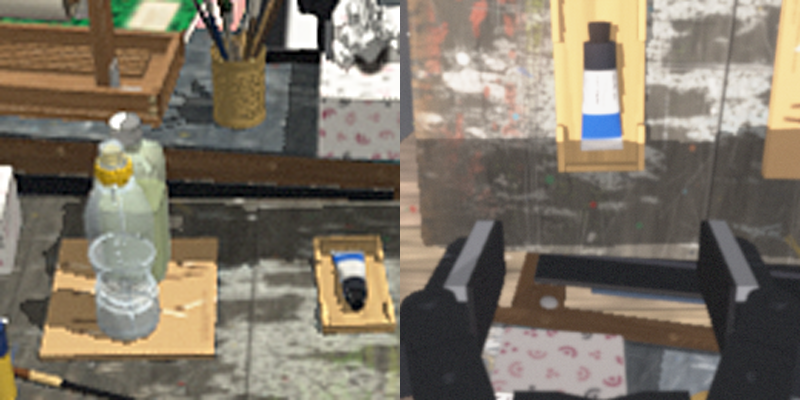

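```bash
python3 -m jog '{"offset": [[0.2,0.05,0],[0.4,0.1,0],[0.6,0.15,0],[0.6,0.15,0],[0.6,0.15,0],[0.6,0.15,0],[0.6,0.15,0],[0.5,0.13,0],[0.3,0.08,0],[0.16,0.05,0],[0,0,0],[0,0,0]], "angular": [[0,0,-0.19],[0,0,0],[0,0,0],[0,0,0],[0,0,0],[0,0,0],[0,0,0],[0,0,0],[0,0,0],[0,0,0],[0,0,0],[0,0,0]], "jaw": [60,60,60,60,60,60,60,60,60,60,60,60]}'
python3 - <<'E'
from h import *
go([.6645,.1097,.1367],-1.9)
st=manip.state()
cv2.imwrite("pics/w17.png",manip.grab_frame("wrist"))
print(proj("wrist",[[.6645,.1097,.2145],[.6645,.1097,.198]],st))
crop("pics/w17.png",185,140,200,200,3,"pics/w17c.png")
E
```

```text
time: 29.25
tool_pos: [0.6634, 0.1096, 0.2215]
tool_rot: [0.491, -0.492, 0.509, -0.508]
contact_force: [-0.3, -0.3, 0.4]
gripper_width: 0.704
t 29.25 pos [0.6634 0.1096 0.2215] F [-0.3 -0.3  0.4] w_mm 60.2 j6 0.09
offset units [ 0.02  0.   -1.7 ] turn units [ 0.   -0.02  0.  ]
jaw axis [ 0.999 -0.034 -0.002]
[[288.1901134  240.66577382]
 [288.02460408 230.92720663]]
```

View pics/w17c.png

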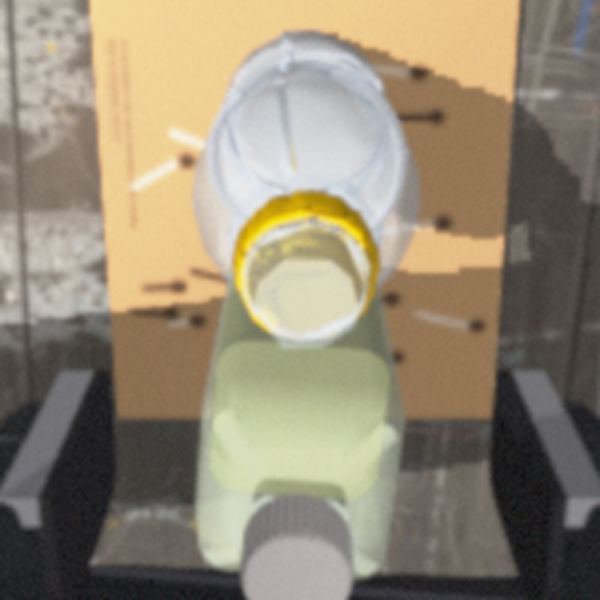

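```bash
python3 -m jog '{"offset": [[0.02,0.01,-0.2],[0,0,-0.35],[0,0,-0.35],[0,0,-0.3],[0,0,-0.25],[0,0,-0.15],[0,0,-0.08],[0,0,0],[0,0,0]], "angular": [[0,0,0],[0,0,0],[0,0,0],[0,0,0],[0,0,0],[0,0,0],[0,0,0],[0,0,0],[0,0,0]], "jaw": [60,60,60,60,60,60,60,60,60]}'
python3 -m jog '{"offset": [[0,0,0],[0,0,0],[0,0,0],[0,0,0],[0,0,0],[0,0,0]], "angular": [[0,0,0],[0,0,0],[0,0,0],[0,0,0],[0,0,0],[0,0,0]], "jaw": [40,30,20,20,20,20]}'
python3 -m jog '{"offset": [[0,0,0.05],[0,0,0.1],[0,0,0.15],[0,0,0.2],[0,0,0.2],[0,0,0.2],[0,0,0.2],[0,0,0.1],[0,0,0]], "angular": [[0,0,0],[0,0,0],[0,0,0],[0,0,0],[0,0,0],[0,0,0],[0,0,0],[0,0,0],[0,0,0]], "jaw": [20,20,20,20,20,20,20,20,20]}'
python3 -c "
from h import *
go([.486,.416,.197],-1.9)"
```

```text
time: 30.2
tool_pos: [0.6656, 0.1101, 0.1393]
tool_rot: [-0.492, 0.491, -0.508, 0.509]
contact_force: [0.4, -0.2, 0.2]
gripper_width: 0.701
time: 30.8
tool_pos: [0.6655, 0.1101, 0.1396]
tool_rot: [-0.492, 0.491, -0.508, 0.509]
contact_force: [-0.5, 0.2, 5.5]
gripper_width: 0.335
time: 31.7
tool_pos: [0.6657, 0.1101, 0.2001]
tool_rot: [-0.492, 0.491, -0.508, 0.509]
contact_force: [0.1, 0.3, -2.0]
gripper_width: 0.334
t 31.7 pos [0.6657 0.1101 0.2001] F [ 0.1  0.3 -2. ] w_mm 28.5 j6 0.09
offset units [-3.59  6.12 -0.06] turn units [-0.    0.02  0.  ]
jaw axis [ 0.999 -0.033  0.002]
```

```bash
python3 -m jog '{"offset": [[-0.06,0.1,0],[-0.12,0.22,0],[-0.2,0.36,0],[-0.28,0.48,0],[-0.34,0.58,0],[-0.36,0.62,0],[-0.36,0.62,0],[-0.36,0.62,0],[-0.36,0.62,0],[-0.34,0.58,0],[-0.28,0.48,0],[-0.2,0.34,0]], "angular": [[0,0,0],[0,0,0],[0,0,0],[0,0,0],[0,0,0],[0,0,0],[0,0,0],[0,0,0],[0,0,0],[0,0,0],[0,0,0],[0,0,0]], "jaw": [20,20,20,20,20,20,20,20,20,20,20,20]}'
python3 -m jog '{"offset": [[-0.18,0.27,0],[-0.1,0.15,0],[-0.05,0.08,-0.1],[0,0,-0.2],[0,0,-0.2],[0,0,0],[0,0,0]], "angular": [[0,0,0],[0,0,0],[0,0,0],[0,0,0],[0,0,0],[0,0,0],[0,0,0]], "jaw": [20,20,20,20,20,20,20]}'
python3 - <<'E'
from h import *
go([.486,.416,.1395],-1.9)
st=manip.state()
cv2.imwrite("pics/w18.png",manip.grab_frame("wrist"))
cv2.imwrite("pics/s18.png",manip.grab_frame("side"))
crop("pics/w18.png",135,30,290,290,2,"pics/w18c.png")
crop("pics/s18.png",260,130,120,170,3.4,"pics/s18c.png")
E
```

```text
time: 32.9
tool_pos: [0.499, 0.3938, 0.198]
tool_rot: [0.492, -0.493, 0.508, -0.507]
contact_force: [0.1, 0.5, -2.7]
gripper_width: 0.336
time: 33.6
tool_pos: [0.4855, 0.4152, 0.1723]
tool_rot: [0.491, -0.492, 0.509, -0.508]
contact_force: [-0.1, 0.4, -2.3]
gripper_width: 0.335
t 33.6 pos [0.4855 0.4152 0.1723] F [-0.1  0.4 -2.3] w_mm 28.6 j6 0.63
offset units [ 0.01  0.02 -0.66] turn units [ 0.01 -0.01  0.01]
jaw axis [ 0.999 -0.034 -0.001]
```

View pics/w18c.png

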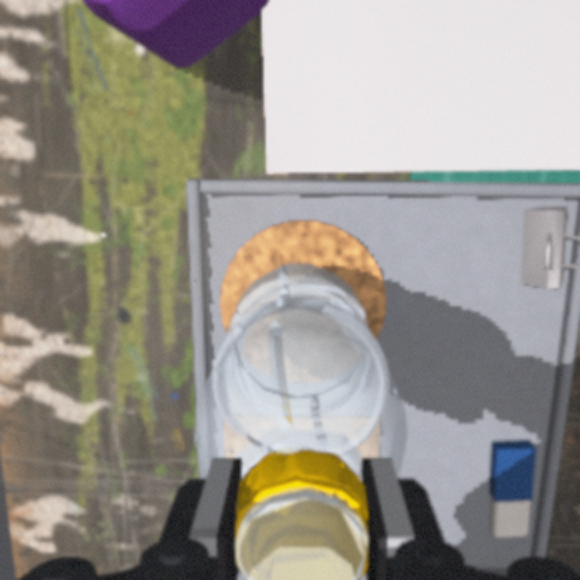

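View pics/s18c.png

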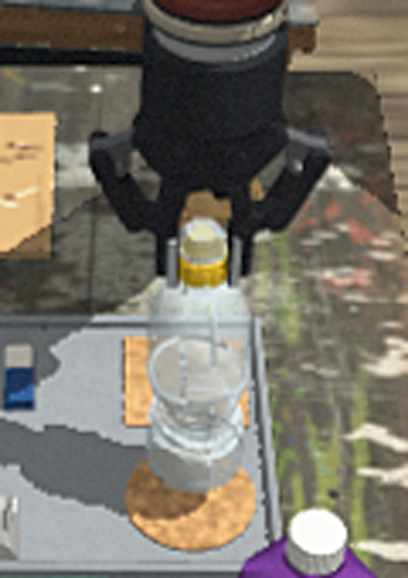

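Run:
```python
from h import *
from scipy.optimize import least_squares
st=manip.state()
im=cv2.imread("pics/w18.png"); hsv=cv2.cvtColor(im,cv2.COLOR_BGR2HSV)
m=cv2.inRange(hsv,(8,90,90),(22,255,255)); m[:135]=0;m[190:]=0;m[:,:240]=0;m[:,335:]=0
P=[]
for v in range(146,188):
    u=np.where(m[v])[0]
    if len(u): P+= [(u.min()-.5,v),(u.max()+.5,v)]
for u in range(265,312):
    v=np.where(m[:,u])[0]; P.append((u,v.min()-.5))
W=np.array([atz("wrist",p,.009,st)[:2] for p in P])
r=least_squares(lambda c:np.hypot(W[:,0]-c[0],W[:,1]-c[1])-.045,[.486,.416],loss="soft_l1",f_scale=.001); print(r.x,np.abs(r.fun).mean())
```

```text
[0.48634359 0.41645547] 0.00036481421536395376
```

```bash
python3 -m jog '{"offset": [[0.01,0.01,-0.12],[0,0,-0.18],[0,0,-0.12],[0,0,-0.1],[0,0,-0.06],[0,0,-0.04],[0,0,0],[0,0,0]], "angular": [[0,0,0],[0,0,0],[0,0,0],[0,0,0],[0,0,0],[0,0,0],[0,0,0],[0,0,0]], "jaw": [20,20,20,20,20,20,20,20]}'
python3 -m jog '{"offset": [[0,0,-0.02],[0,0,0]], "angular": [[0,0,0],[0,0,0]], "jaw": [20,20]}'
```

```text
time: 34.5
tool_pos: [0.4861, 0.4167, 0.1428]
tool_rot: [-0.492, 0.491, -0.508, 0.508]
contact_force: [-0.1, 0.0, -2.2]
gripper_width: 0.335
time: 34.7
tool_pos: [0.4861, 0.4167, 0.1416]
tool_rot: [-0.492, 0.491, -0.508, 0.508]
contact_force: [-0.4, -0.3, -3.0]
gripper_width: 0.328
```

```bash
python3 -m jog '{"offset": [[0,0,-0.02],[0,0,-0.02],[0,0,0]], "angular": [[0,0,0],[0,0,0],[0,0,0]], "jaw": [20,20,20]}'
python3 -m jog '{"offset": [[0,0,-0.01],[0,0,0]], "angular": [[0,0,0],[0,0,0]], "jaw": [20,20]}'
```

```text
time: 35.0
tool_pos: [0.4861, 0.4167, 0.1397]
tool_rot: [0.492, -0.491, 0.508, -0.508]
contact_force: [-0.2, -0.7, -1.3]
gripper_width: 0.336
time: 35.2
tool_pos: [0.4862, 0.4169, 0.1397]
tool_rot: [0.492, -0.491, 0.508, -0.508]
contact_force: [-0.9, 0.2, 0.6]
gripper_width: 0.336
```

Landed. Releasing, then fetching the square bottle.

```bash
python3 -m jog '{"offset": [[0,0,0],[0,0,0],[0,0,0],[0,0,0],[0,0,0.1],[0,0,0.3],[0,0,0.4],[0,0,0.4],[0,0,0.4],[0,0,0.1],[0,0,0]], "angular": [[0,0,0],[0,0,0],[0,0,0],[0,0,0],[0,0,0],[0,0,0],[0,0,0],[0,0,0],[0,0,0],[0,0,0],[0,0,0]], "jaw": [40,60,60,60,60,60,60,60,60,60,60]}'
python3 -m jog '{"offset": [[0.1,-0.2,0],[0.2,-0.5,0],[0.3,-0.7,0],[0.35,-0.8,0],[0.35,-0.8,0],[0.35,-0.8,0],[0.35,-0.8,0],[0.35,-0.8,0],[0.35,-0.8,0],[0.3,-0.7,0],[0.28,-0.6,0],[0.1,-0.22,0]], "angular": [[0,0,0],[0,0,0],[0,0,0],[0,0,0],[0,0,0],[0,0,0],[0,0,0],[0,0,0],[0,0,0],[0,0,0],[0,0,0],[0,0,0]], "jaw": [60,60,60,60,60,60,60,60,60,60,60,60]}'
python3 -m jog '{"offset": [[0.08,-0.1,0],[0,0,0],[0,0,0]], "angular": [[0,0,0],[0,0,0],[0,0,0]], "jaw": [60,60,60]}'
python3 - <<'E'
from h import *
go([.6605,.0155,.1288],-1.9)
st=manip.state()
cv2.imwrite("pics/w19.png",manip.grab_frame("wrist"))
cv2.imwrite("pics/s19.png",manip.grab_frame("side"))
print(proj("wrist",[[.66,.0155,.184]],st))
a=cv2.resize(cv2.imread("pics/s19.png")[80:320,150:390],(400,400),interpolation=2)
b=cv2.resize(cv2.imread("pics/w19.png")[120:380,155:415],(400,400),interpolation=2)
cv2.imwrite("pics/c19.png",np.hstack([a,b]))
E
```

```text
time: 36.3
tool_pos: [0.4867, 0.4171, 0.2262]
tool_rot: [-0.493, 0.49, -0.508, 0.508]
contact_force: [-0.2, 0.5, 0.4]
gripper_width: 0.7
time: 37.5
tool_pos: [0.6548, 0.0269, 0.2218]
tool_rot: [0.49, -0.492, 0.51, -0.509]
contact_force: [0.1, 0.0, 0.6]
gripper_width: 0.703
time: 37.8
tool_pos: [0.6585, 0.0267, 0.2236]
tool_rot: [0.492, -0.492, 0.508, -0.508]
contact_force: [0.6, 0.0, -0.2]
gripper_width: 0.701
t 37.8 pos [0.6585 0.0267 0.2236] F [ 0.6  0.  -0.2] w_mm 59.9 j6 -0.04
offset units [ 0.04 -0.22 -1.9 ] turn units [-0.   -0.01 -0.01]
jaw axis [ 0.999 -0.032 -0.001]
[[288.87702643 237.38831296]]
```

View pics/c19.png

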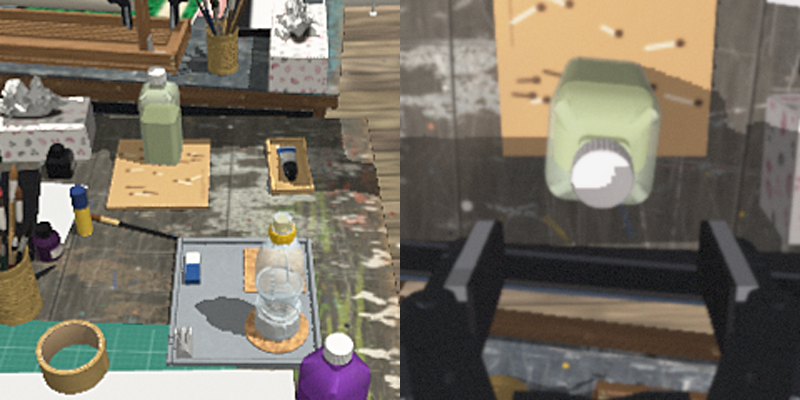

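```bash
python3 -m jog '{"offset": [[0.01,-0.2,0],[0,0,-0.2],[0,0,-0.4],[0,0,-0.4],[0,0,-0.3],[0,0,-0.25],[0,0,-0.2],[0,0,-0.1],[0,0,-0.04],[0,0,0],[0,0,0]], "angular": [[0,0,0],[0,0,0],[0,0,0],[0,0,0],[0,0,0],[0,0,0],[0,0,0],[0,0,0],[0,0,0],[0,0,0],[0,0,0]], "jaw": [60,60,60,60,60,60,60,60,60,60,60]}'
python3 -m jog '{"offset": [[0,0,0],[0,0,0],[0,0,0],[0,0,0],[0,0,0],[0,0,0]], "angular": [[0,0,0],[0,0,0],[0,0,0],[0,0,0],[0,0,0],[0,0,0]], "jaw": [40,30,20,20,20,20]}'
python3 -m jog '{"offset": [[0,0,0.05],[0,0,0.1],[0,0,0.15],[0,0,0.2],[0,0,0.2],[0,0,0.2],[0,0,0.2],[0,0,0.1],[0,0,0]], "angular": [[0,0,0],[0,0,0],[0,0,0],[0,0,0],[0,0,0],[0,0,0],[0,0,0],[0,0,0],[0,0,0]], "jaw": [20,20,20,20,20,20,20,20,20]}'
python3 - <<'E'
from h import *
go([.4815,.306,.19],-1.9)
st=manip.state()
cv2.imwrite("pics/w20.png",manip.grab_frame("wrist"))
print(proj("wrist",[list(st["tool_pos"]+[0,0,.055])],st))
crop("pics/w20.png",155,60,260,300,2,"pics/w20c.png")
E
```

```text
time: 39.0
tool_pos: [0.6601, 0.0156, 0.1304]
tool_rot: [-0.492, 0.491, -0.508, 0.509]
contact_force: [0.5, -0.8, -0.5]
gripper_width: 0.702
time: 39.6
tool_pos: [0.6599, 0.0155, 0.1304]
tool_rot: [-0.492, 0.491, -0.508, 0.509]
contact_force: [-1.1, -0.1, 4.8]
gripper_width: 0.333
time: 40.5
tool_pos: [0.6603, 0.0155, 0.1912]
tool_rot: [-0.492, 0.491, -0.508, 0.509]
contact_force: [0.4, -0.4, -5.0]
gripper_width: 0.334
t 40.5 pos [0.6603 0.0155 0.1912] F [ 0.4 -0.4 -5. ] w_mm 28.5 j6 -0.06
offset units [-3.58  5.81 -0.02] turn units [0.   0.02 0.  ]
jaw axis [ 0.999 -0.033  0.003]
[[287.25852424 296.58732566]]
```

View pics/w20c.png

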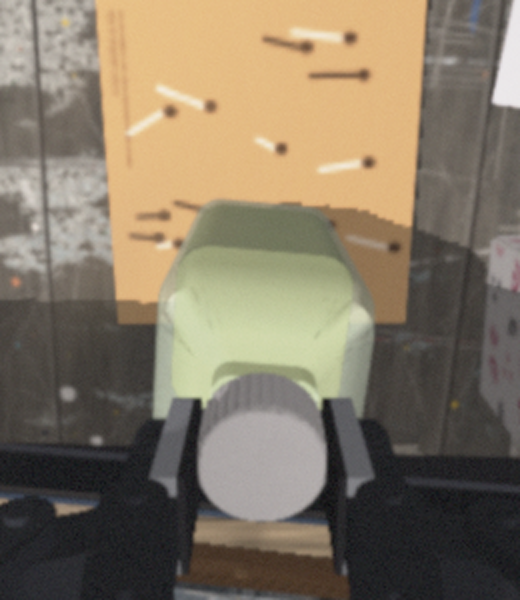

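```bash
python3 - <<'E'
from h import *
st=manip.state()
print(atz("wrist",(286,287.5),st["tool_pos"][2]+.0535,st)-st["tool_pos"])
E
python3 -m jog '{"offset": [[-0.06,0.1,0],[-0.12,0.2,0],[-0.2,0.32,0],[-0.28,0.46,0],[-0.34,0.56,0],[-0.38,0.6,0],[-0.38,0.6,0],[-0.38,0.6,0],[-0.38,0.6,0],[-0.34,0.54,0],[-0.28,0.46,0],[-0.2,0.32,0]], "angular": [[0,0,0],[0,0,0],[0,0,0],[0,0,0],[0,0,0],[0,0,0],[0,0,0],[0,0,0],[0,0,0],[0,0,0],[0,0,0],[0,0,0]], "jaw": [20,20,20,20,20,20,20,20,20,20,20,20]}'
python3 -m jog '{"offset": [[-0.13,0.2,0],[-0.07,0.12,0],[-0.04,0.05,-0.1],[0,0,-0.2],[0,0,-0.2],[0,0,0],[0,0,0]], "angular": [[0,0,0],[0,0,0],[0,0,0],[0,0,0],[0,0,0],[0,0,0],[0,0,0]], "jaw": [20,20,20,20,20,20,20]}'
python3 - <<'E'
from h import *
go([.4815,.304,.1305],-1.9)
st=manip.state()
cv2.imwrite("pics/w21.png",manip.grab_frame("wrist"))
cv2.imwrite("pics/s21.png",manip.grab_frame("side"))
crop("pics/w21.png",135,30,290,290,2,"pics/w21c.png")
E
```

```text
[-0.00034434  0.00366253  0.0535    ]
time: 41.75
tool_pos: [0.4898, 0.2861, 0.1892]
tool_rot: [0.492, -0.492, 0.508, -0.507]
contact_force: [0.4, -0.3, -5.2]
gripper_width: 0.34
time: 42.45
tool_pos: [0.4803, 0.3014, 0.1634]
tool_rot: [0.491, -0.492, 0.509, -0.508]
contact_force: [0.4, 0.4, -3.3]
gripper_width: 0.335
t 42.45 pos [0.4803 0.3014 0.1634] F [ 0.4  0.4 -3.3] w_mm 28.6 j6 0.46
offset units [ 0.02  0.05 -0.66] turn units [ 0.01 -0.02  0.01]
jaw axis [ 0.999 -0.034 -0.002]
```

View pics/w21c.png

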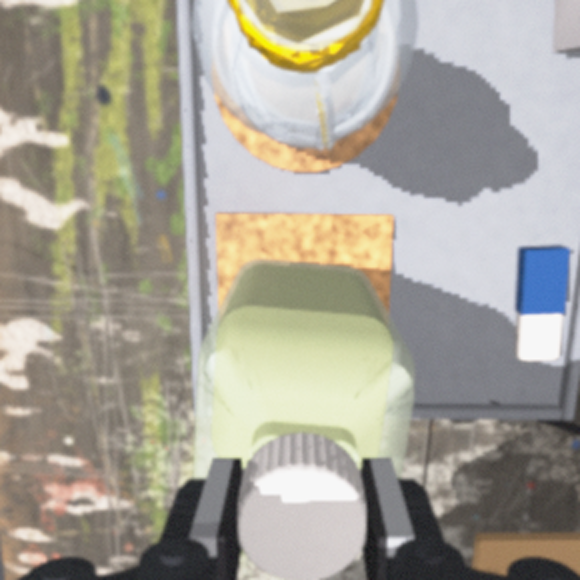

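Run:
```python
from h import *
st=manip.state()
a=atz("wrist",(243,135.5),.009,st);b=atz("wrist",(332.3,137),.009,st);print(a,b)
d=(b-a)/np.linalg.norm(b-a); n=np.array([d[1],-d[0],0]); print("centre",(a+b)/2+.045*n)
print("cap",atz("wrist",(286.3,288.5),st["tool_pos"][2]+.0535,st)-st["tool_pos"])
```

```text
[0.43944218 0.35467632 0.009     ] [0.52927597 0.35017546 0.009     ]
centre [0.4821073  0.30748226 0.009     ]
cap [-0.00019333  0.00313933  0.0535    ]
```

```bash
python3 -m jog '{"offset": [[0.02,0.03,-0.1],[0.01,0.02,-0.18],[0,0,-0.12],[0,0,-0.1],[0,0,-0.06],[0,0,-0.04],[0,0,0],[0,0,0]], "angular": [[0,0,0],[0,0,0],[0,0,0],[0,0,0],[0,0,0],[0,0,0],[0,0,0],[0,0,0]], "jaw": [20,20,20,20,20,20,20,20]}'
python3 -m jog '{"offset": [[0,0,-0.02],[0,0,0]], "angular": [[0,0,0],[0,0,0]], "jaw": [20,20]}'
```

```text
time: 43.35
tool_pos: [0.4821, 0.3047, 0.1347]
tool_rot: [-0.492, 0.491, -0.508, 0.508]
contact_force: [-0.1, 0.5, -4.8]
gripper_width: 0.335
time: 43.55
tool_pos: [0.4821, 0.3046, 0.1336]
tool_rot: [-0.492, 0.491, -0.508, 0.508]
contact_force: [-0.6, -0.1, -4.2]
gripper_width: 0.333
```

```bash
python3 -m jog '{"offset": [[0,-0.01,-0.03],[0,0,-0.02],[0,0,0]], "angular": [[0,0,0],[0,0,0],[0,0,0]], "jaw": [20,20,20]}'
python3 -m jog '{"offset": [[0,0,-0.015],[0,0,0]], "angular": [[0,0,0],[0,0,0]], "jaw": [20,20]}'
```

```text
time: 43.85
tool_pos: [0.4818, 0.304, 0.1306]
tool_rot: [0.491, -0.492, 0.508, -0.508]
contact_force: [0.5, -0.7, -4.7]
gripper_width: 0.334
time: 44.05
tool_pos: [0.4821, 0.3042, 0.1305]
tool_rot: [0.492, -0.492, 0.508, -0.508]
contact_force: [-1.1, 0.1, -2.6]
gripper_width: 0.337
```

Touching now; release, rise and back the arm off for a clear check.

```bash
python3 -m jog '{"offset": [[0,0,-0.01],[0,0,0],[0,0,0],[0,0,0],[0,0,0],[0,0,0.1],[0,0,0.3],[0,0,0.4],[0,0,0.4],[0,0,0.4],[0,0,0.2],[0,0,0.1]], "angular": [[0,0,0],[0,0,0],[0,0,0],[0,0,0],[0,0,0],[0,0,0],[0,0,0],[0,0,0],[0,0,0],[0,0,0],[0,0,0],[0,0,0]], "jaw": [20,40,60,60,60,60,60,60,60,60,60,60]}'
python3 -m jog '{"offset": [[0,-0.2,0.2],[0,-0.5,0.2],[0,-0.6,0.1],[0,-0.7,0],[0,-0.7,0],[0,-0.7,0],[0,-0.6,0],[0,-0.5,0],[0,-0.3,0],[0,0,0],[0,0,0],[0,0,0]], "angular": [[0,0,0],[0,0,0],[0,0,0],[0,0,0],[0,0,0],[0,0,0],[0,0,0],[0,0,0],[0,0,0],[0,0,0],[0,0,0],[0,0,0]], "jaw": [60,60,60,60,60,60,60,60,60,60,60,60]}'
python3 - <<'E'
from h import *
go([.4815,.304,.1305],-1.9)
for n in ("side","top","wrist"): cv2.imwrite(f"pics/{n}22.png",manip.grab_frame(n))
crop("pics/top22.png",185,120,230,160,3.4,"pics/t22c.png")
crop("pics/side22.png",200,140,160,170,3.5,"pics/s22c.png")
E
```

```text
time: 45.25
tool_pos: [0.4827, 0.3044, 0.227]
tool_rot: [-0.493, 0.491, -0.508, 0.509]
contact_force: [-0.9, 0.2, 0.6]
gripper_width: 0.703
time: 46.45
tool_pos: [0.4818, 0.0647, 0.2495]
tool_rot: [0.492, -0.492, 0.508, -0.508]
contact_force: [0.2, -0.4, 0.6]
gripper_width: 0.704
t 46.45 pos [0.4818 0.0647 0.2495] F [ 0.2 -0.4  0.6] w_mm 60.1 j6 0.01
offset units [-0.01  4.79 -2.38] turn units [-0.   -0.01 -0.  ]
jaw axis [ 0.999 -0.033 -0.001]
```

View pics/t22c.png

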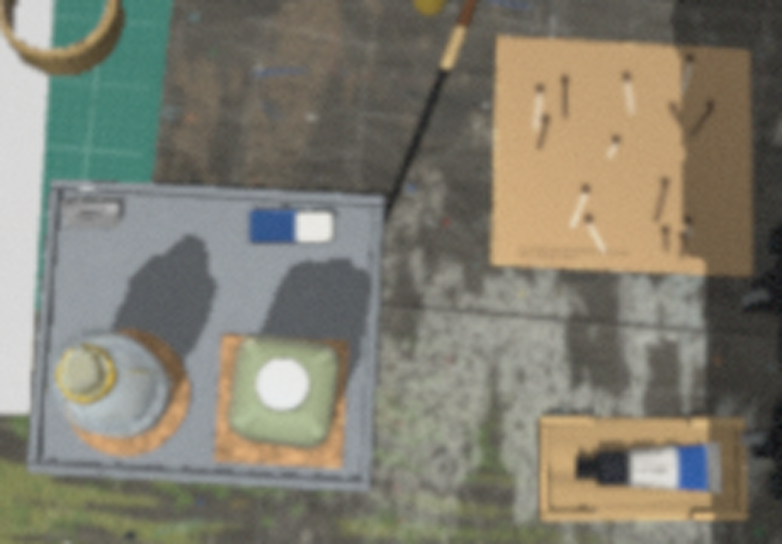

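View pics/s22c.png

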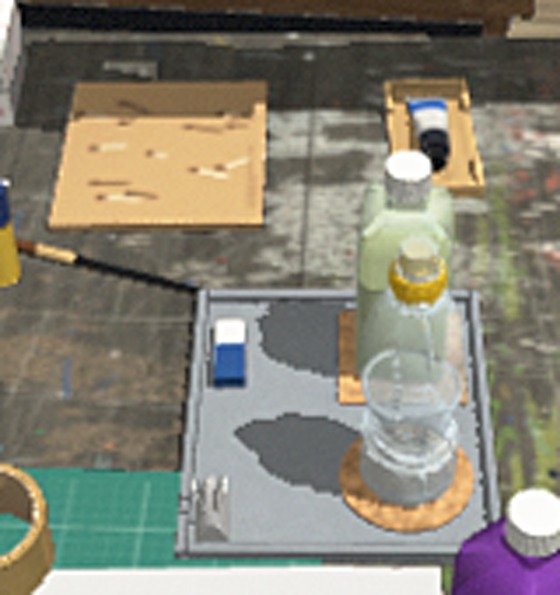

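View pics/wrist22.png

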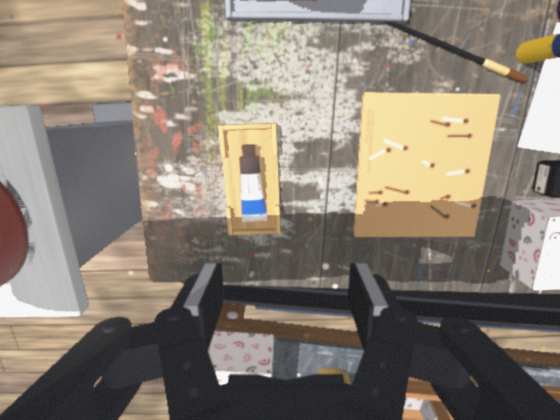

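Run:
```python
from h import *
t=lambda x,y:((x+.5)/3.4-.5+185,(y+.5)/3.4-.5+120)
s=lambda x,y:((x+.5)/3.5-.5+200,(y+.5)/3.5-.5+140)
for k,a,b in [("white",(282,384),(408.5,162)),("spout",(86,369),(419,246))]: print(k,*tri([ray("top",t(*a)),ray("side",s(*b))]))
P=np.array([atz("top",t(*p),.009) for p in [(222,335),(350,340),(344,469),(215,460)]]);print("sqc top",P.mean(0))
im=cv2.imread("pics/w12.png")
# round coaster in top: edge fit from right/bottom arc
for uv in [(189,385),(130,455),(172,432)]: print("rc edge",atz("top",t(*uv),.009))
# side view of round coaster
for uv in [(341,488),(473,486),(407,530)]: print("rc side",atz("side",s(*uv),.009))
for uv in [(340,310),(340,403)]: print("sq side",atz("side",s(*uv),.009))
```

```text
white [0.48140276 0.30386317 0.18621687] [np.float64(0.001498319025964264), np.float64(0.0014983190259642615)]
spout [0.48558238 0.41175147 0.21166456] [np.float64(0.0006095095689864372), np.float64(0.0006095095689865338)]
sqc top [0.48017001 0.30567841 0.009     ]
rc edge [0.49031932 0.37168562 0.009     ]
rc edge [0.4407741 0.4118805 0.009    ]
rc edge [0.45723883 0.38285686 0.009     ]
rc side [0.53124285 0.42491021 0.009     ]
rc side [0.44399201 0.42640545 0.009     ]
rc side [0.49033428 0.46063542 0.009     ]
sq side [0.52428947 0.2576276  0.009     ]
sq side [0.52848701 0.3498716  0.009     ]
```

Run:
```python
from h import *
im=cv2.imread("pics/side22.png")
# fit coaster ellipse: draw candidate circles
s=6; x0,y0,w,h=280,200,75,100
big=cv2.resize(im[y0:y0+h,x0:x0+w],None,fx=s,fy=s,interpolation=cv2.INTER_CUBIC)
th=np.linspace(0,2*np.pi,200)
def dr(c,r,z,col):
    P=np.c_[c[0]+r*np.cos(th),c[1]+r*np.sin(th),np.full(200,z)]
    q=((proj("side",P)-[x0,y0]+.5)*s).astype(int); cv2.polylines(big,[q],True,col,1)
# shift to coaster as seen in side cam
C=(.4876,.4170)
dr(C,.045,.009,(255,0,0)); dr(C,.0325,.011,(0,0,255)); dr(C,.0325,.15,(0,0,255)); dr(C,.010,.2145,(0,255,0))
cv2.imwrite("pics/s22d.png",big)
```

```text
(no output)
```

View pics/s22d.png

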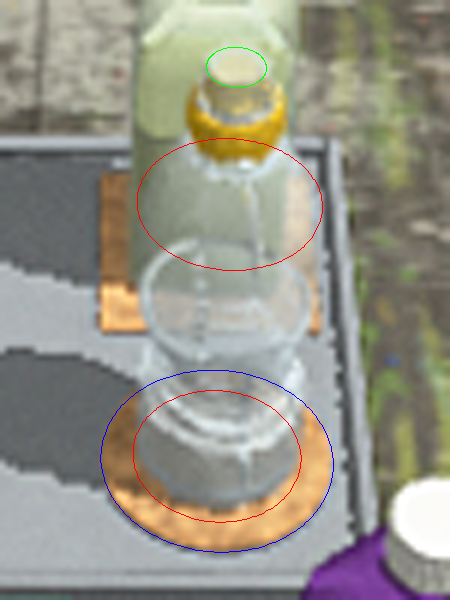

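```bash
python3 -c "
from plant import manip
print(manip.job_done())"
```

```text
the job is handed in; nothing more can be done
None
```

I moved both bottles to the sketch pad, laid the tube lengthwise in its rest, and then put the bottles back on their own coasters. I released everything, and the job was handed in at about 47 s with the gripper clear of all objects.

**Last checks**
- **Bottles:** Both stand upright. The side camera shows the round bottle centred to a few mm. The side and top clicks together put it about 4 mm off in y, so those two disagree slightly. The square bottle is within about 3 mm of its coaster's centre.
- **Tube:** It lies inside the rim of the rest, and the pad is empty again.

**What went wrong or disagreed**
- My first grasp of the square bottle shut on nothing. The fingertips sat about 40 mm behind the reported TCP, so I set the grasp heights from the images from then on.
- While closing on the tube, the fingertips pressed the tray floor with about 19 N.
- One coaster measurement, taken with the wrist camera just after a move, was 3–4 mm off in x. I replaced it with closer views.

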